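Unload the guarded marking station into the transit case

ROBOT

A 6-joint arm with a two-finger parallel gripper is mounted at the origin on the work surface. World frame = base frame: x ahead of the robot, y to its left, z up, the work surface at z = 0. Lengths are in m, angles in rad, forces in N, time in s.
With the tool pointing down it reaches from about 0.325 to 0.775 m from the base axis. Payload 5.5 kg.
Tool frame: the origin (TCP) lies on the centre line of the jaws, within the pads' length; the fingertips stand 8 mm ahead of it and the grasp point (between the pads) lies 11 mm behind it; z points along the fingers, y is the direction in which the jaws open and shut (so a half turn about z gives the same grasp; the last joint's range is limited). The gripper opens to 85 mm and grips with 20 to 120 N. Pads are 22 mm wide; open, the fingers measure 114 mm over their backs; the gripper's body (76 mm by 85 mm) begins 54 mm behind the grasp point. The pads swing forward as they close: fully open they stand 13 mm farther back than shut.
Start: joints at [1.16, 0.091, 1.231, -0, 1.82, -0.057], TCP at [0.208, 0.563, 0.239] pointing down, gripper open.
Joint ranges: [-2.87, 2.87], [-0.86, 2.18], [0.17, 2.46], [-1.51, 4.65], [0.06, 2.69], [-2.65, 2.65]. Speed limits (rad/s): [2.57, 2.57, 3.01, 3.14, 3.14, 3.14].

INTERFACE

Orientations are given as a unit quaternion [w, x, y, z].
In Python, from plant import telemetry, optics, ticket gives the robot as it stands. The module is installed in compiled form; this text tells all that it offers.
- The arm moves only by the tool carry_out, never from a script. Its argument "increments" is a list that holds one entry, the list of rows, each a list of 5 numbers: the shift along the tool's x, y, z in m, then the turn about the tool's z in rad, then the finger opening in m, from 0 to 0.0854. In form: [[[tx, ty, tz, turn, hand], ...]]. A call has 1 to 8 rows; each row is the pose to reach, as a shift and turn from the pose measured when the call began, along the tool's axes at that moment; what a row does not reach only later rows make up. A row lasts 1/8 s, in which the tool goes at most 62.5 mm and 10.7 degrees, less where a joint would pass 70% of its speed; a pose out of reach is approached as far as the arm can. A call with a gripper value outside its range is refused whole. The fingers move at their own pace and stop on an object; "squeeze" is the grip in N (left out, the last holds). Time passes only in rows, so rows that repeat a pose let the fingers close. It gives the time, the measured TCP pose, the force and the opening at its end, in the units of the state.
- telemetry.observe(): the state, without advancing time (a new reading comes with each control period).
- optics.capture(name): name is "scene" or "top"; returns (picture, depth): 480x640x3 uint8, red, green, blue; 480x640 float32, m along the optical axis (not along the pixel's ray), 0 where there is no reading.
- optics.get_calibration(name): a dict with "intrinsics" (3x3 intrinsics, pixels), "k1" (the pictures are not rectified: a ray, as slopes to the right and down, at radius r is drawn at 1 + k1 r^2 times it, then the intrinsics apply), "R" (3x3) and "t" (3): a world point X has camera coordinates R X + t. Camera axes: x right, y down, z forward; pixel columns grow to the right and rows downward; lengths in m; the calibration is good to about 2 mm. A picture is of the moment at which its call begins. get_calibration takes no time and is no camera call.
- ticket.hand_in(): hands the job in, once; it reports no verdict.
Trained networks look in the newest picture that a camera, given by its name, has taken for a name from the list of things; names that differ only in an ending like _2 or _b are one class to them, and where a whole thing is asked for, a point or a joint stands for the part that bears it (a point fixed in the world has none). Each returns a list of dicts, best first, with "score" (0 to 1); they miss things now and then, are a little off and sometimes report something else, mostly with a low value. They report only what shows in the picture. A call takes as long as a camera call.
- optics.look_for(query, camera): "at" ([column, row] in pixels, amid what is visible of it).
- optics.trace(query, camera): "mask" (480x640 bool, what is visible of it) and "at" ([column, row] in pixels, amid what is visible of it).
- optics.spot_point(query, camera): "at" ([column, row] in pixels: a listed point, or the origin of a listed thing).
The state is a dict: "time": time; "joint_positions": joint angles; "joint_vel": joint speeds; "effort": joint torques, N m; "ee_pos": TCP position; "tcp_rot": TCP orientation; "ft_force": force on the tool from outside, world axes, zero at the start; "moment": the same for the moment, N m; "finger_gap": finger opening in m.
Only numpy, scipy, OpenCV 4.12 (cv2) and the standard library are available. Lean on these libraries where they do the work, as an engineer would, in place of code of your own. Each camera call takes 0.05 s, during which the arm holds its last target.

TASK

Raise the yellow guard flap of the marking station, stand the red-sleeved stay up and let the flap rest on it; only then move all the black brackets from the station into the compartment of the blue case, whose grey cover has to be slid back for it, keeping the flap propped until they are all in. Finally slide the cover fully shut, fold the stay down flat and shut the flap. Leave everything else on the bench where it is.

Things in the scene. Friction and masses are not known exactly. Their poses are not given: they have to be found in the camera images.
- station: marking station, fixed, green walls, 200 mm deep (x = -110 to 90) by 260 mm wide (y). Origin on the bench; x points from the front to the hinge side. Floor top z = 12 mm; side and back walls (6 mm thick) reach z = 66, the front wall z = 34; a fixed rail fills x = 8 to 81 up to z = 46, low strips the outer 15 mm at each side up to z = 21. On the -y side a wing plate (x = 20 to 100, y = -130 to -340, top z = 12) carries the stay.
- flap (a joint): angle (rad) of the guard flap (clear, yellow frame, 0.45 kg, 200 mm hinge to edge) about the station's y: 0 = shut, level; grows as it swings up and back; stop at 1.75. From about 1.5 to 1.75 its stiff hinge holds it; lower, it falls. With the stay upright beneath it, it comes to rest on the stay at about 1.35: propped. It cannot shut while the stay is up.
- flap_handle (a point): middle of the flap's yellow grip bar: round, 12 mm thick, 100 mm long along the station's y, level with the flap's panel, 242 mm from the hinge line and 36 mm clear of the free edge; it can be gripped from above at any flap angle and turns in the fingers.
- flap_hinge (a point): point on the flap's hinge line, in the middle of the station's back edge (station x = 90 mm, y = 0, z = 68 mm). The flap is 260 mm wide, 6 mm thick, with a yellow tab (88 to 128 mm from the hinge) reaching out to station y = -204 mm over the stay; its underside lies on the hinge line.
- stay (a joint): angle (rad) of the prop stay about the station's x: 0 = folded flat, pointing to the station's -y, level, 40 mm above the bench; 1.57 = upright, stop at 1.6. Within about 0.3 of upright its stiff pivot holds it; lower, it falls flat. Upright it stands under the tab on the flap's -y edge and carries it.
- stay_grip (a point): point on the stay's axis, 112 mm from the pivot, 30 mm short of the tip. The stay is a steel rod 14 mm thick with a red sleeve over its outer third.
- stay_pivot (a point): the stay's pivot, at station x = 59 mm, y = -185 mm, z = 40 mm.
- case: blue transit case, fixed. Origin on the bench under the centre of its open compartment; x points from its front to its rear deck, z up. Compartment 133 mm (x) by 215 mm (y) inside, floor at z = 6 mm, wall tops at z = 66 mm; behind it a fixed deck from x = 72 to 208 mm, top z = 66 mm.
- cover (a joint): travel in m of the grey slide cover of the case (140 by 222 by 5 mm, underside 68 mm above the bench) along the case's +x: 0 = compartment fully shut, 0.135 = fully open over the rear deck. Slides with about 1.5 N and stays where it is left.
- cover_grip (a point): middle of the black grip bar standing on the cover: 12 mm thick (case x), 90 mm long (case y), 34 mm high; this point lies 24 mm above the cover's underside, 92 mm above the bench, at case x = -45 mm when shut.
- bracket1_center (a point): black steel T bracket, 0.2 kg, may be absent: foot plate 80 mm (its x) by 46 mm (y) by 8 mm, with an upright web 80 mm long, 8 mm thick and 34 mm high along its middle, 42 mm high in all. This point is its centre, half-way up (21 mm above the underside); z points up the web. Grip it by the web.
- bracket2_center (a point): black steel T bracket, 0.2 kg, may be absent: foot plate 80 mm (its x) by 46 mm (y) by 8 mm, with an upright web 80 mm long, 8 mm thick and 34 mm high along its middle, 42 mm high in all. This point is its centre, half-way up (21 mm above the underside); z points up the web. Grip it by the web.
- bracket3_center (a point): black steel T bracket, 0.2 kg, may be absent: foot plate 80 mm (its x) by 46 mm (y) by 8 mm, with an upright web 80 mm long, 8 mm thick and 34 mm high along its middle, 42 mm high in all. This point is its centre, half-way up (21 mm above the underside); z points up the web. Grip it by the web.
- bracket4_center (a point): black steel T bracket, 0.2 kg, may be absent: foot plate 80 mm (its x) by 46 mm (y) by 8 mm, with an upright web 80 mm long, 8 mm thick and 34 mm high along its middle, 42 mm high in all. This point is its centre, half-way up (21 mm above the underside); z points up the web. Grip it by the web.
- tape: tape roll ring, 90 mm across, 40 mm high, bystander, origin under its centre
- hammer: hammer, bystander, origin under its centre
- wrench: steel wrench, bystander, origin under its centre
- spray: white plastic bottle, 60 mm across, 150 mm high, bystander, origin under its centre
- carton: small cardboard carton 100 x 70 x 60 mm, bystander, origin under its centre
- mug: blue mug, 80 mm across, 90 mm high, bystander, origin under its centre
- notes: pad of paper 120 x 80 x 12 mm, bystander, origin under its centre

How it is judged:
On the way, in this order (a step that is already met when the one before it is completed fails the run):
1. the flap rests on the upright stay, with no bracket in the case yet (value of joint stay above 1.45 rad and value of joint flap between 1.27 and 1.43 rad and not (x of bracket1_center in the frame of case between -0.067 and 0.067 m and y of bracket1_center in the frame of case between -0.108 and 0.108 m and z of bracket1_center in the frame of case between 0 and 0.064 m) and not (x of bracket2_center in the frame of case between -0.067 and 0.067 m and y of bracket2_center in the frame of case between -0.108 and 0.108 m and z of bracket2_center in the frame of case between 0 and 0.064 m) and not (x of bracket3_center in the frame of case between -0.067 and 0.067 m and y of bracket3_center in the frame of case between -0.108 and 0.108 m and z of bracket3_center in the frame of case between 0 and 0.064 m) and not (x of bracket4_center in the frame of case between -0.067 and 0.067 m and y of bracket4_center in the frame of case between -0.108 and 0.108 m and z of bracket4_center in the frame of case between 0 and 0.064 m)), for 0.5 s.
2. all brackets are in the case's compartment while the flap is still propped on the stay (value of joint stay above 1.45 rad and value of joint flap between 1.27 and 1.43 rad and x of bracket1_center in the frame of case between -0.067 and 0.067 m and y of bracket1_center in the frame of case between -0.108 and 0.108 m and z of bracket1_center in the frame of case between 0 and 0.064 m and x of bracket2_center in the frame of case between -0.067 and 0.067 m and y of bracket2_center in the frame of case between -0.108 and 0.108 m and z of bracket2_center in the frame of case between 0 and 0.064 m and x of bracket3_center in the frame of case between -0.067 and 0.067 m and y of bracket3_center in the frame of case between -0.108 and 0.108 m and z of bracket3_center in the frame of case between 0 and 0.064 m and x of bracket4_center in the frame of case between -0.067 and 0.067 m and y of bracket4_center in the frame of case between -0.108 and 0.108 m and z of bracket4_center in the frame of case between 0 and 0.064 m), for 0.3 s.
At the end, for the whole second after the job is handed in: every bracket lies inside the compartment of the case below its rim, the cover is shut to within 7 mm, the stay is folded flat (within 0.12 rad) and the flap is shut (within 0.06 rad) (x of bracket1_center in the frame of case between -0.067 and 0.067 m and y of bracket1_center in the frame of case between -0.108 and 0.108 m and z of bracket1_center in the frame of case between 0 and 0.064 m and x of bracket2_center in the frame of case between -0.067 and 0.067 m and y of bracket2_center in the frame of case between -0.108 and 0.108 m and z of bracket2_center in the frame of case between 0 and 0.064 m and x of bracket3_center in the frame of case between -0.067 and 0.067 m and y of bracket3_center in the frame of case between -0.108 and 0.108 m and z of bracket3_center in the frame of case between 0 and 0.064 m and x of bracket4_center in the frame of case between -0.067 and 0.067 m and y of bracket4_center in the frame of case between -0.108 and 0.108 m and z of bracket4_center in the frame of case between 0 and 0.064 m and value of joint cover below 0.007 m and value of joint stay below 0.12 rad and value of joint flap below 0.06 rad); the robot touches nothing.
It fails at once if a bystander (tape roll, hammer, wrench, bottle, carton, mug or note pad) is moved more than 30 mm (distance of any of tape, hammer, wrench, spray, carton, mug, notes from where it was at the start of the episode above 0.03 m).
Of bracket1, bracket2, bracket3, bracket4 only 2 to 3 are there at a start; the rules pass over those that are not, and their reading is None.
At some moment in a run one of bracket1, bracket2, bracket3, bracket4 may be knocked a few centimetres aside while the robot is not near it.
Once in a run the grip may slacken for a moment while it holds something.
It also fails if it takes over 210 s, if anything falls off the work surface, if the arm or the gripper's body presses on something with over 40 N, if the wrist force passes 120 N, or if a joint passes its speed limit or range.

## Working session

There is one attempt and no reset: what is moved stays moved. The work goes in short steps, Python scripts to look and compute and a tool call to move; the robot and the scene stay as the last step left them, time stands still between calls to the robot, and variables do not carry over. Pictures are saved under pics/ and viewed, and the job is handed in when it is done.

Besides the shell and the picture viewer there is one more tool, called after "Request:" in YAML: its name, and indented under it one key for each argument. carry_out: Moves the arm, as the interface text tells. Its arguments: {"type":"object","properties":{"increments":{"type":"array","items":{"type":"array","items":{"type":"array","items":{"type":"number"}}}},"squeeze":{"type":"number"}},"required":["increments"]}

```bash
ls; mkdir -p pics; cat > h.py <<'E'
import numpy as np, cv2
from plant import telemetry, optics, ticket
def cal(n):
    c=optics.get_calibration(n); return np.array(c["intrinsics"]),c["k1"],np.array(c["R"]),np.array(c["t"])
def und(n,px):
    K,k1,R,t=cal(n); D=np.array([k1,0,0,0,0.])
    return cv2.undistortPoints(np.array(px,float).reshape(-1,1,2),K,D).reshape(-1,2)
def ray(n,px):
    K,k1,R,t=cal(n); s=und(n,px); d=np.c_[s,np.ones(len(s))]@R; return -R.T@t,d   # origin, dirs (world)
def at_z(n,px,z):
    o,d=ray(n,px); return o+d*((z-o[2])/d[:,2])[:,None]
def at_depth(n,px,dep):
    px=np.array(px,float).reshape(-1,2); o,d=ray(n,px); z=np.array([dep[int(round(p[1])),int(round(p[0]))] for p in px]); return o+d*z[:,None]
def proj(n,X):
    K,k1,R,t=cal(n); return cv2.projectPoints(np.array(X,float).reshape(-1,3),cv2.Rodrigues(R)[0],t,K,np.array([k1,0,0,0,0.]))[0].reshape(-1,2)
def tri(pa,pb,na="scene",nb="top"):
    o1,d1=ray(na,[pa]);o2,d2=ray(nb,[pb]);d1=d1[0]/np.linalg.norm(d1[0]);d2=d2[0]/np.linalg.norm(d2[0])
    s=np.linalg.lstsq(np.c_[d1,-d2],o2-o1,rcond=None)[0]; a=o1+s[0]*d1;b=o2+s[1]*d2
    return (a+b)/2,np.linalg.norm(a-b)
def snap(n,f):
    p,d=optics.capture(n); cv2.imwrite(f"pics/{f}.png",p[:,:,::-1]); np.save(f"pics/{f}.npy",d); return p,d
E
python3 - <<'E'
from h import *
np.set_printoptions(precision=4,suppress=True)
s=telemetry.observe();print({k:np.round(v,4) for k,v in s.items()})
for n in("scene","top"):
    print(n,optics.get_calibration(n)); snap(n,n+"0")
E
```

```text
pics
{'time': np.float64(0.0), 'joint_positions': array([ 1.1603,  0.0919,  1.2319, -0.    ,  1.8198, -0.0567]), 'joint_vel': array([ 0.0011, -0.0002,  0.001 , -0.0001, -0.    ,  0.0007]), 'effort': array([ -0.0005, -45.8745, -41.8015,   0.0001,   0.0119,  -0.    ]), 'ee_pos': array([0.2078, 0.5626, 0.2381]), 'tcp_rot': array([-0.0002,  0.176 ,  0.9844, -0.001 ]), 'ft_force': array([ 0.0561,  0.438 , -0.0343]), 'moment': array([-0.0041, -0.0116,  0.012 ]), 'finger_gap': np.float64(0.0853)}
scene {'intrinsics': array([[463.126 ,   0.    , 319.3206],
       [  0.    , 463.126 , 240.6118],
       [  0.    ,   0.    ,   1.    ]]), 'k1': 0.011122940994284769, 'R': array([[-0.8447,  0.5352,  0.0005],
       [ 0.4388,  0.6931, -0.5719],
       [-0.3065, -0.4829, -0.8203]]), 't': array([ 0.4409, -0.214 ,  1.3392])}
top {'intrinsics': array([[551.7361,   0.    , 316.9628],
       [  0.    , 551.7361, 239.4738],
       [  0.    ,   0.    ,   1.    ]]), 'k1': -0.17260834033175929, 'R': array([[-0.0013, -0.9998, -0.0183],
       [-0.9904,  0.0038, -0.1379],
       [ 0.138 ,  0.0179, -0.9903]]), 't': array([0.0745, 0.5509, 1.1798])}
```

View pics/scene0.png

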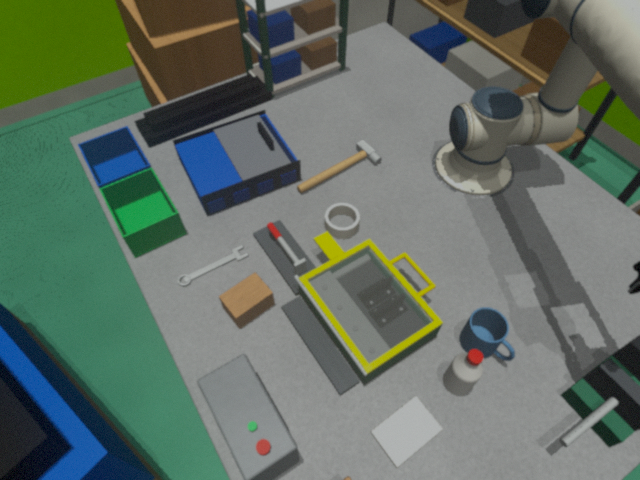

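View pics/top0.png

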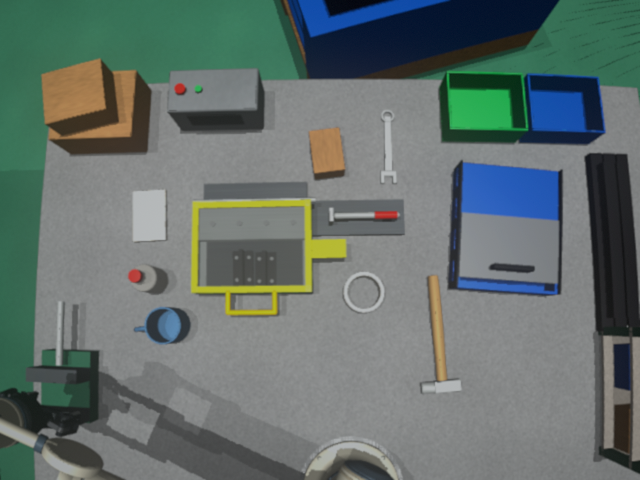

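```bash
python3 - <<'E'
from h import *
np.set_printoptions(precision=4,suppress=True)
a=cv2.imread("pics/top0.png")[175:325,180:420]; cv2.imwrite("pics/crop1.png",cv2.resize(a,None,fx=3.3,fy=3.3,interpolation=cv2.INTER_CUBIC))
a=cv2.imread("pics/scene0.png")[210:390,250:450]; cv2.imwrite("pics/crop2.png",cv2.resize(a,None,fx=3.2,fy=3.2,interpolation=cv2.INTER_CUBIC))
for n in("scene","top"):
  for q in ("flap_handle","flap_hinge","stay_grip","stay_pivot","station","case","cover_grip","bracket1_center","tape","hammer","mug","spray"):
    r=optics.spot_point(q,n); print(n,q,[(np.round(x["at"],1),round(x["score"],2)) for x in r[:5]])
E
```

```text
scene flap_handle [(array([417.8, 271. ]), 0.83)]
scene flap_hinge [(array([327. , 325.2]), 0.69)]
scene stay_grip [(array([275.2, 230.9]), 0.5)]
scene stay_pivot [(array([297.9, 259.1]), 0.82), (array([335.2, 171.3]), 0.61)]
scene station [(array([363. , 315.3]), 0.6)]
scene case [(array([258.2, 163.2]), 0.73)]
scene cover_grip [(array([265. , 136.2]), 0.89)]
scene bracket1_center []
scene tape [(array([340.5, 222.3]), 0.89)]
scene hammer [(array([334.2, 171.1]), 0.7), (array([364.1, 313.7]), 0.2)]
scene mug [(array([474.7, 342.4]), 0.78), (array([455.8, 382.8]), 0.71)]
scene spray [(array([454.7, 382.1]), 0.81), (array([267.1, 134.1]), 0.39)]
top flap_handle [(array([248. , 310.1]), 0.74), (array([256.5, 244.6]), 0.3)]
top flap_hinge [(array([246.6, 198.7]), 0.78), (array([509.7, 264.9]), 0.22)]
top stay_grip [(array([387.9, 211.8]), 0.82)]
top stay_pivot [(array([335.7, 213.8]), 0.67)]
top station [(array([257.4, 246.1]), 0.86)]
top case [(array([496.9, 258.1]), 0.78)]
top cover_grip [(array([511.1, 266. ]), 0.57)]
top bracket1_center [(array([388.6, 212.7]), 0.67)]
top tape [(array([359.7, 295.9]), 0.75), (array([507.9, 264.5]), 0.73), (array([156.9, 282.1]), 0.64)]
top hammer [(array([435.2, 331.1]), 0.89)]
top mug [(array([172.2, 321.9]), 0.77)]
top spray [(array([155.2, 278.8]), 0.62)]
```

View pics/crop1.png

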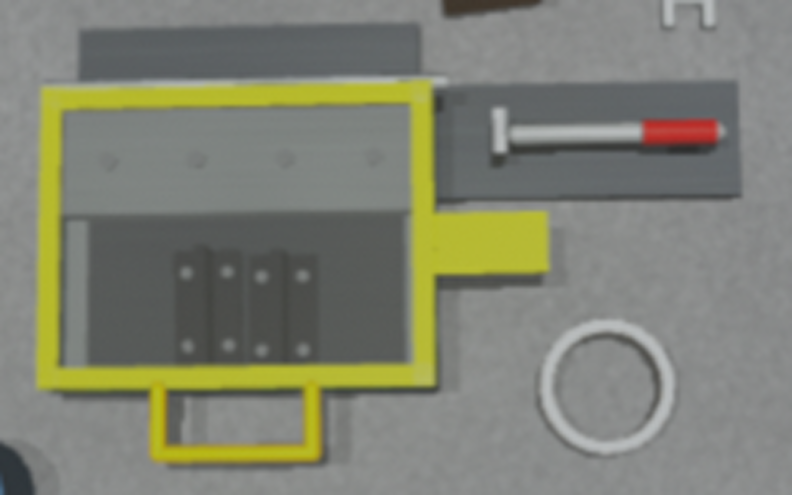

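View pics/crop2.png

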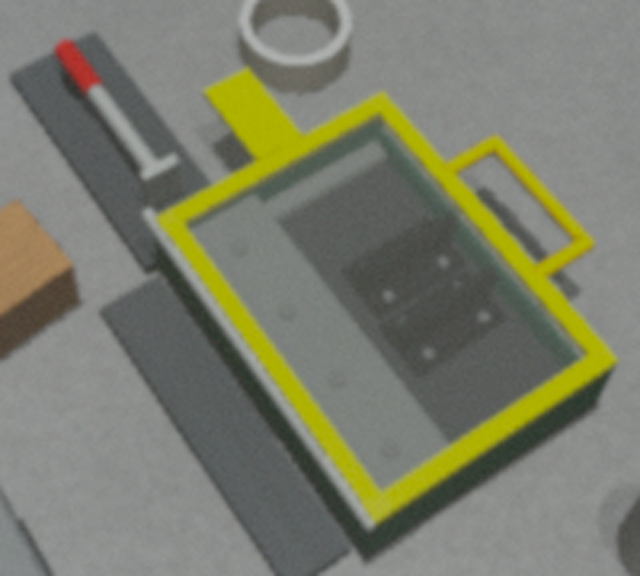

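```bash
python3 - <<'E'
from h import *
np.set_printoptions(precision=4,suppress=True)
P=[("handle",(417.8,271),(248,310.1)),("hinge",(327,325.2),(246.6,198.7)),("sgrip",(275.2,230.9),(387.9,211.8)),("spiv",(297.9,259.1),(335.7,213.8)),("station",(363,315.3),(257.4,246.1)),("case",(258.2,163.2),(496.9,258.1)),("cgrip",(265,136.2),(511.1,266)),("tape",(340.5,222.3),(359.7,295.9))]
for n,a,b in P: print(n,*tri(a,b))
# flap corners by crop px (top)
c=np.array([(41,88),(432,82),(436,385),(37,388),(549,212),(549,272),(154,455),(320,458),(498,132),(720,132)])/3.3+[180,175]
print(at_z("top",c,0.071))
print(at_z("top",c[-2:],0.04))
# case corners
for z in (0.066,): print(at_z("top",[(461,161),(563,170),(561,294),(449,290)],z))
print(at_z("top",[(490,266),(534,269)],0.102))
E
```

```text
handle [0.3956 0.2188 0.0738] 0.0007063222116747579
hinge [0.6395 0.223  0.0743] 0.00802187854015692
sgrip [ 0.6081 -0.0812  0.0389] 0.011638695922827099
spiv [0.6045 0.0326 0.0534] 0.003363218679535887
station [ 0.5401  0.2125 -0.0041] 0.005941469752618729
case [ 0.5134 -0.342  -0.0017] 0.004126626955119694
cgrip [ 0.4844 -0.3422  0.0888] 0.0020773798375467076
tape [ 0.4323 -0.0261  0.0078] 0.012709202895482666
[[ 0.6317  0.3466  0.071 ]
 [ 0.6336  0.0855  0.071 ]
 [ 0.4346  0.0829  0.071 ]
 [ 0.4322  0.3434  0.071 ]
 [ 0.5468  0.0092  0.071 ]
 [ 0.5076  0.0096  0.071 ]
 [ 0.3892  0.2653  0.071 ]
 [ 0.3877  0.1575  0.071 ]
 [ 0.5999  0.0422  0.071 ]
 [ 0.5994 -0.1036  0.071 ]]
[[ 0.6057  0.042   0.04  ]
 [ 0.6051 -0.1077  0.04  ]]
[[ 0.7225 -0.2486  0.066 ]
 [ 0.7045 -0.4867  0.066 ]
 [ 0.4244 -0.4631  0.066 ]
 [ 0.4367 -0.2109  0.066 ]]
[[ 0.4845 -0.2923  0.102 ]
 [ 0.4772 -0.3889  0.102 ]]
```

```bash
cat >> h.py <<'E'
ST=(0.543,0.214,0.011); CA=(0.526,-0.344,-0.075)
def fr(F,p):
    p=np.array(p,float).reshape(-1,3); c,s=np.cos(F[2]),np.sin(F[2])
    return np.c_[F[0]+c*p[:,0]-s*p[:,1],F[1]+s*p[:,0]+c*p[:,1],p[:,2]]
def inv(F,p):
    p=np.array(p,float).reshape(-1,3)-[F[0],F[1],0]; c,s=np.cos(F[2]),np.sin(F[2])
    return np.c_[c*p[:,0]+s*p[:,1],-s*p[:,0]+c*p[:,1],p[:,2]]
E
cat > ov.py <<'E'
from h import *
st=[(-.110,.13,.074),(-.110,-.13,.074),(.09,-.13,.074),(.09,.13,.074),(.002,-.13,.074),(.002,-.204,.074),(-.038,-.204,.074),(-.038,-.13,.074),(-.158,.05,.074),(-.158,-.05,.074),(.059,-.185,.04),(.059,-.327,.04),(.1,-.34,.012),(.02,-.34,.012)]
ca=[(-.0725,-.1135,.066),(-.0725,.1135,.066),(.208,-.1135,.066),(.208,.1135,.066),(-.045,-.045,.102),(-.045,.045,.102),(.07,-.111,.073),(.07,.111,.073)]
for n,(x0,y0,x1,y1) in (("top",(180,140,580,330)),("scene",(160,100,460,390))):
    im=cv2.imread(f"pics/{n}0.png"); k=2 if n=="top" else 2
    im=cv2.resize(im[y0:y1,x0:x1],None,fx=k,fy=k,interpolation=cv2.INTER_CUBIC)
    for F,P in((ST,st),(CA,ca)):
        for u in proj(n,fr(F,P)):
            cv2.drawMarker(im,tuple(int(v) for v in np.round((u-[x0,y0]+.5)*k-.5)),(255,0,255),cv2.MARKER_CROSS,11,1)
    cv2.imwrite(f"pics/ov_{n}.png",im)
E
python3 ov.py
```

```text
(no output)
```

View pics/ov_top.png

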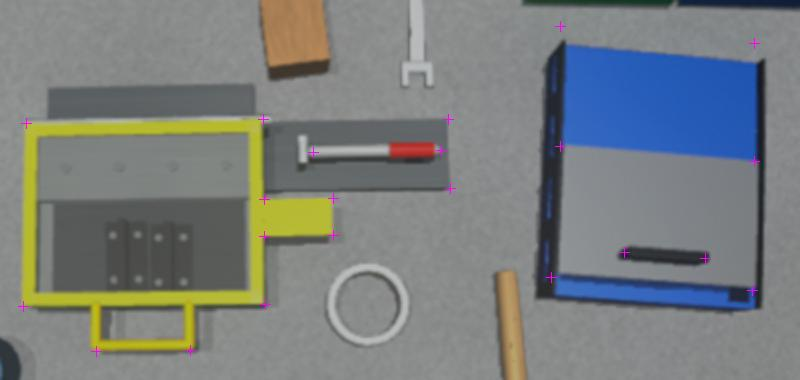

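View pics/ov_scene.png

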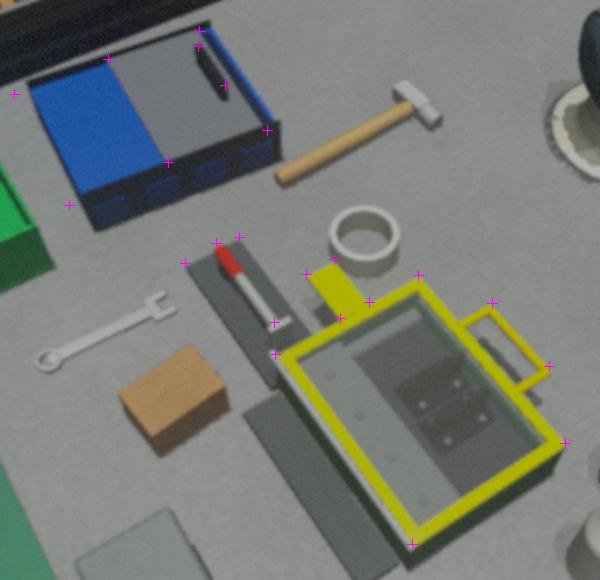

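```bash
sed -i 's/CA=(0.526,-0.344,-0.075)/CA=(0.505,-0.343,-0.075)/; s/ST=(0.543/ST=(0.5425/' h.py; sed -i 's/(-.045,-.045,.102),(-.045,.045,.102),(.07,-.111,.073),(.07,.111,.073)/(-.024,-.045,.102),(-.024,.045,.102),(.091,-.111,.073),(.091,.111,.073)/' ov.py; python3 ov.py
```

```text
(no output)
```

View pics/ov_top.png

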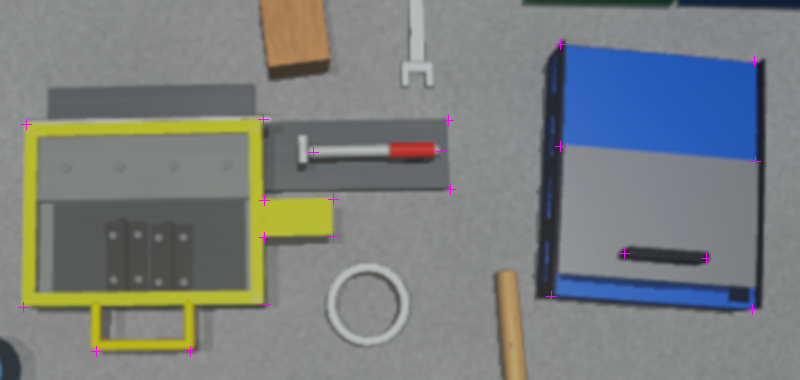

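View pics/ov_scene.png

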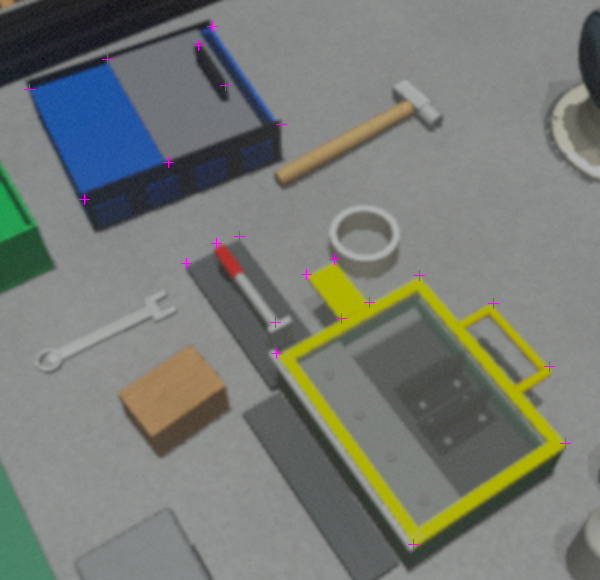

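```bash
cat >> h.py <<'E'
from scipy.spatial.transform import Rotation as Ro
def pose():
    s=telemetry.observe(); q=s["tcp_rot"]; R=Ro.from_quat([q[1],q[2],q[3],q[0]]).as_matrix(); return np.array(s["ee_pos"]),R,s
def to(*T, yaw=None):
    """deltas in tool axes to world TCP targets; yaw = world angle of tool y axis"""
    p,R,s=pose(); a=np.arctan2(R[1,1],R[0,1])
    print("t %.2f"%s["time"],"p",np.round(p,4),"yaw %.3f"%a,"tilt",np.round(R[:,2],3),"F",np.round(s["ft_force"],1),"gap %.4f"%s["finger_gap"],"j",np.round(s["joint_positions"],2))
    if yaw is not None: print(" turn %.4f (or %+.4f)"%((a-yaw),(a-yaw+np.pi if a<yaw else a-yaw-np.pi)))
    for t in T: print("  ",np.round(R.T@(np.array(t,float)-p),4))
E
python3 - <<'E'
from h import *
h=fr(ST,[-.152,0,.071])[0]; print(h)
to((h[0],h[1],.16),(h[0],h[1],.066),yaw=.011)
E
```

```text
[0.3905092  0.21232803 0.071     ]
t 1.30 p [0.2079 0.5629 0.2393] yaw 1.217 tilt [-0. -0. -1.] F [ 0.2 -0.4  0. ] gap 0.0855 j [ 1.16  0.09  1.23  0.    1.82 -0.06]
 turn 1.2060 (or -1.9356)
   [-0.2928 -0.2655  0.0793]
   [-0.2928 -0.2655  0.1733]
```

Request:
carry_out:
  increments:
    - [[-0.037, -0.033, 0, 0.15, 0.04], [-0.073, -0.066, 0, 0.3, 0.04], [-0.11, -0.1, 0, 0.45, 0.04], [-0.146, -0.133, 0, 0.6, 0.04], [-0.183, -0.166, 0, 0.75, 0.04], [-0.22, -0.2, 0, 0.9, 0.04], [-0.256, -0.232, 0.01, 1.05, 0.04], [-0.293, -0.2655, 0.03, 1.206, 0.04]]
  squeeze: 40

```text
time: 2.3
ee_pos: [0.3917, 0.211, 0.2101]
tcp_rot: [0.001, 0.705, 0.709, 0.001]
ft_force: [0.1, -0.3, 0.6]
finger_gap: 0.0403
```

```bash
python3 - <<'E'
from h import *
h=fr(ST,[-.152,0,.071])[0]
to((h[0],h[1],.12),(h[0],h[1],.066),yaw=.011)
E
```

```text
t 2.30 p [0.3917 0.211  0.2101] yaw 0.006 tilt [ 0.003  0.001 -1.   ] F [ 0.1 -0.3  0.6] gap 0.0403 j [ 0.42 -0.34  1.68 -0.    1.8   0.41]
 turn -0.0049 (or +3.1367)
   [ 0.0012 -0.0014  0.0901]
   [ 0.0011 -0.0016  0.1441]
```

Request:
carry_out:
  increments:
    - [[0.001, -0.0015, 0.05, -0.005, 0.04], [0.001, -0.0015, 0.1, -0.005, 0.04], [0.001, -0.0015, 0.13, -0.005, 0.04], [0.001, -0.0015, 0.147, -0.005, 0.04], [0.001, -0.0015, 0.147, -0.005, 0.04], [0.001, -0.0015, 0.147, -0.005, 0.0], [0.001, -0.0015, 0.147, -0.005, 0.0], [0.001, -0.0015, 0.147, -0.005, 0.0]]
  squeeze: 40

```text
time: 3.3
ee_pos: [0.392, 0.2127, 0.0651]
tcp_rot: [0.001, 0.703, 0.711, 0.003]
ft_force: [3.3, 1.2, 4.9]
finger_gap: 0.0104
```

```bash
python3 - <<'E'
from h import *
to()
E
```

```text
t 3.30 p [0.392  0.2127 0.0651] yaw 0.011 tilt [ 0.007  0.003 -1.   ] F [3.3 1.2 4.9] gap 0.0104 j [ 0.42 -0.31  1.91 -0.    1.53  0.41]
```

Request:
carry_out:
  increments:
    - [[0, 0.0023, -0.0302, 0, 0.0], [0, 0.0083, -0.0598, 0, 0.0], [0, 0.018, -0.0884, 0, 0.0], [0, 0.031, -0.1156, 0, 0.0], [0, 0.0475, -0.141, 0, 0.0], [0, 0.067, -0.164, 0, 0.0], [0, 0.089, -0.1847, 0, 0.0], [0, 0.1138, -0.202, 0, 0.0]]
  squeeze: 60

```text
time: 4.3
ee_pos: [0.5025, 0.2141, 0.2707]
tcp_rot: [-0.0, 0.702, 0.712, 0.003]
ft_force: [-11.2, 1.6, 12.3]
finger_gap: 0.0095
```

```bash
cat >> h.py <<'E'
def flaparc(ths,off=(0,0,0)):
    """TCP deltas from now along flap arc: ths angles"""
    p,R,s=pose(); H=fr(ST,[.09,0,.068])[0]; 
    for th in ths:
        x=-.242*np.cos(th)+.003*np.sin(th); z=.242*np.sin(th)+.003*np.cos(th)
        yield th,fr(ST,[.09+x,0,.068+z])[0]
E
python3 - <<'E'
from h import *
to()
p=pose()[0]; 
for th,q in flaparc([0,1.0,1.2,1.4,1.55,1.65]): print(th,q, q-[0,0,.0065])
to(*[q-[0,0,.0065] for th,q in flaparc([1.0,1.15,1.3,1.45,1.6,1.65])])
E
```

```text
t 4.30 p [0.5025 0.2141 0.2707] yaw 0.013 tilt [ 0.003  0.004 -1.   ] F [-11.2   1.6  12.3] gap 0.0095 j [ 0.34 -0.05  1.32  0.    1.87  0.33]
0 [0.3905092  0.21232803 0.071     ] [0.3905092  0.21232803 0.0645    ]
1.0 [0.50427357 0.21357949 0.27325689] [0.50427357 0.21357949 0.26675689]
1.2 [0.54760523 0.21405616 0.29464053] [0.54760523 0.21405616 0.28814053]
1.4 [0.59432117 0.21457006 0.30698874] [0.59432117 0.21457006 0.30048874]
1.55 [0.63046168 0.21496762 0.31001006] [0.63046168 0.21496762 0.30351006]
1.65 [0.65463107 0.21523349 0.30900397] [0.65463107 0.21523349 0.30250397]
t 4.30 p [0.5025 0.2141 0.2707] yaw 0.013 tilt [ 0.003  0.004 -1.   ] F [-11.2   1.6  12.3] gap 0.0095 j [ 0.34 -0.05  1.32  0.    1.87  0.33]
   [-0.0006  0.0017  0.004 ]
   [-0.0006  0.0339 -0.0128]
   [-0.0006  0.0682 -0.0245]
   [-0.0006  0.1039 -0.031 ]
   [-0.0007  0.1402 -0.0321]
   [-0.0007  0.1522 -0.0313]
```

Request:
carry_out:
  increments:
    - [[0, 0.017, -0.005, 0, 0.0], [0, 0.034, -0.013, 0, 0.0], [0, 0.051, -0.019, 0, 0.0], [0, 0.068, -0.0245, 0, 0.0], [0, 0.086, -0.028, 0, 0.0], [0, 0.104, -0.031, 0, 0.0], [0, 0.122, -0.032, 0, 0.0], [0, 0.14, -0.032, 0, 0.0]]

```text
time: 5.3
ee_pos: [0.6425, 0.2158, 0.3061]
tcp_rot: [0.0, 0.702, 0.712, 0.004]
ft_force: [-1.1, -0.6, 8.8]
finger_gap: 0.009
```

```bash
python3 - <<'E'
from h import *
to(*[q-[0,0,.0065] for th,q in flaparc([1.6,1.65,1.7])])
E
```

```text
t 5.30 p [0.6425 0.2158 0.3061] yaw 0.013 tilt [ 0.006  0.005 -1.   ] F [-1.1 -0.6  8.8] gap 0.0090 j [0.27 0.34 0.83 0.   1.97 0.26]
   [-0.0007  0.0001  0.0027]
   [-0.0008  0.0121  0.0036]
   [-0.0008  0.0241  0.0051]
```

Request:
carry_out:
  increments:
    - [[0, 0.007, 0.003, 0, 0.0], [0, 0.014, 0.004, 0, 0.0], [0, 0.016, 0.004, 0, 0.0], [0, 0.016, 0.004, 0, 0.04], [0, 0.016, 0.004, 0, 0.04], [0, 0.016, -0.01, 0, 0.04], [0, 0.016, -0.03, 0, 0.04], [0, 0.016, -0.05, 0, 0.04]]

```text
time: 6.3
ee_pos: [0.6579, 0.2158, 0.3561]
tcp_rot: [-0.0, 0.702, 0.712, 0.003]
ft_force: [0.4, 0.0, -0.6]
finger_gap: 0.04
```

```bash
python3 - <<'E'
from h import *
g=fr(ST,[.059,-.185-.112,.04])[0]; print(g)
to((g[0],g[1],.36),(g[0],g[1],.036),yaw=.011)
snap("top","top1"); snap("scene","scene1")
E
```

```text
[ 0.60476336 -0.08233304  0.04      ]
t 6.30 p [0.6579 0.2158 0.3561] yaw 0.013 tilt [ 0.004  0.005 -1.   ] F [ 0.4  0.  -0.6] gap 0.0400 j [0.27 0.43 0.62 0.   2.09 0.25]
 turn 0.0025 (or -3.1391)
   [-0.2974 -0.0571 -0.0056]
   [-0.2989 -0.0585  0.3184]
```

View pics/scene1.png

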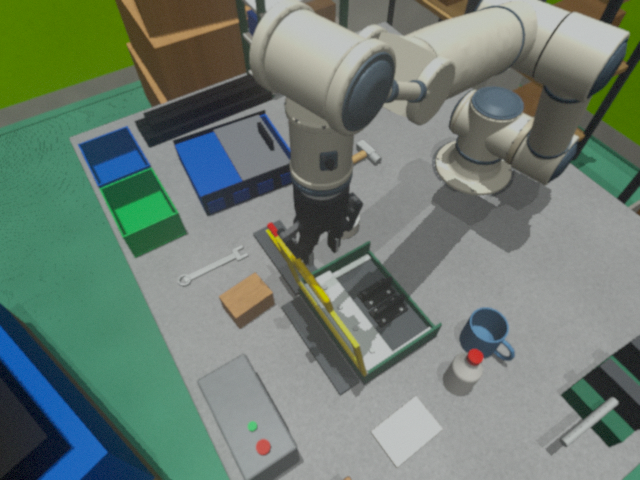

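View pics/top1.png

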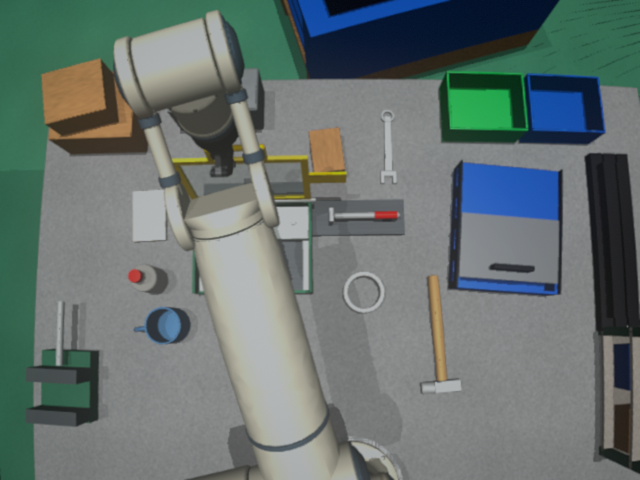

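Request:
carry_out:
  increments:
    - [[-0.05, -0.01, 0, 0, 0.04], [-0.1, -0.02, 0, 0, 0.04], [-0.15, -0.03, 0, 0, 0.04], [-0.2, -0.04, 0, 0, 0.04], [-0.25, -0.05, 0, 0, 0.04], [-0.297, -0.0575, 0.04, 0, 0.04], [-0.2985, -0.0578, 0.09, 0, 0.04], [-0.2985, -0.058, 0.14, 0, 0.04]]

```text
time: 7.4
ee_pos: [0.6047, -0.0834, 0.2135]
tcp_rot: [0.001, 0.703, 0.711, 0.005]
ft_force: [0.5, 0.0, -0.2]
finger_gap: 0.0399
```

```bash
python3 - <<'E'
from h import *
g=fr(ST,[.059,-.185-.112,.04])[0]
to((g[0],g[1],.034),yaw=.011)
E
```

```text
t 7.40 p [ 0.6047 -0.0834  0.2135] yaw 0.012 tilt [ 0.008  0.006 -1.   ] F [ 0.5  0.  -0.2] gap 0.0399 j [-0.2   0.11  1.26  0.01  1.77 -0.21]
 turn 0.0008 (or -3.1408)
   [-1.000e-04 -1.500e-03  1.795e-01]
```

Request:
carry_out:
  increments:
    - [[0, -0.001, 0.06, 0, 0.04], [0, -0.001, 0.12, 0, 0.04], [0, -0.001, 0.16, 0, 0.04], [0, -0.0015, 0.18, 0, 0.04], [0, -0.0015, 0.18, 0, 0.04], [0, -0.0015, 0.18, 0, 0.0], [0, -0.0015, 0.18, 0, 0.0], [0, -0.0015, 0.18, 0, 0.0]]
  squeeze: 40

```text
time: 8.4
ee_pos: [0.6067, -0.0825, 0.0363]
tcp_rot: [0.003, 0.703, 0.711, 0.007]
ft_force: [2.0, 0.3, 6.4]
finger_gap: 0.0123
```

```bash
cat >> h.py <<'E'
def stayarc(ths,L=.112,dz=-.006):
    return [fr(ST,[.059,-.185-L*np.cos(t),.04+L*np.sin(t)+dz])[0] for t in ths]
E
python3 - <<'E'
from h import *
to(*stayarc([0,.2,.4,.6,.8,1.0,1.2,1.4,1.57]))
E
```

```text
t 8.40 p [ 0.6067 -0.0825  0.0363] yaw 0.012 tilt [ 0.014  0.006 -1.   ] F [2.  0.3 6.4] gap 0.0123 j [-0.2   0.17  1.51  0.01  1.45 -0.21]
   [ 0.0002 -0.0019  0.0023]
   [ 0.0026 -0.0016 -0.02  ]
   [ 0.0093 -0.0013 -0.0413]
   [ 0.0201 -0.001  -0.0609]
   [ 0.0346 -0.0008 -0.0779]
   [ 0.0522 -0.0006 -0.0917]
   [ 0.0722 -0.0004 -0.1017]
   [ 0.0938 -0.0003 -0.1076]
   [ 0.1127 -0.0003 -0.1091]
```

Request:
carry_out:
  increments:
    - [[0.0024, 0, -0.022, 0, 0.0], [0.009, 0, -0.0435, 0, 0.0], [0.02, 0, -0.063, 0, 0.0], [0.0345, 0, -0.08, 0, 0.0], [0.052, 0, -0.094, 0, 0.0], [0.072, 0, -0.104, 0, 0.0], [0.0935, 0, -0.11, 0, 0.0], [0.1125, 0, -0.1115, 0, 0.0]]

```text
time: 9.4
ee_pos: [0.6036, 0.0302, 0.1488]
tcp_rot: [0.003, 0.703, 0.711, 0.007]
ft_force: [0.2, 0.5, 0.2]
finger_gap: 0.0001
```

```bash
python3 - <<'E'
from h import *
to(*stayarc([1.5,1.57,1.6]))
snap("scene","scene2");snap("top","top2")
E
```

```text
t 9.40 p [0.6036 0.0302 0.1488] yaw 0.012 tilt [ 0.013  0.005 -1.   ] F [0.2 0.5 0.2] gap 0.0001 j [-0.01  0.09  1.39  0.01  1.65 -0.02]
   [-0.0084 -0.0001  0.0031]
   [-0.0006 -0.0001  0.0028]
   [ 0.0028 -0.0001  0.0029]
```

View pics/scene2.png

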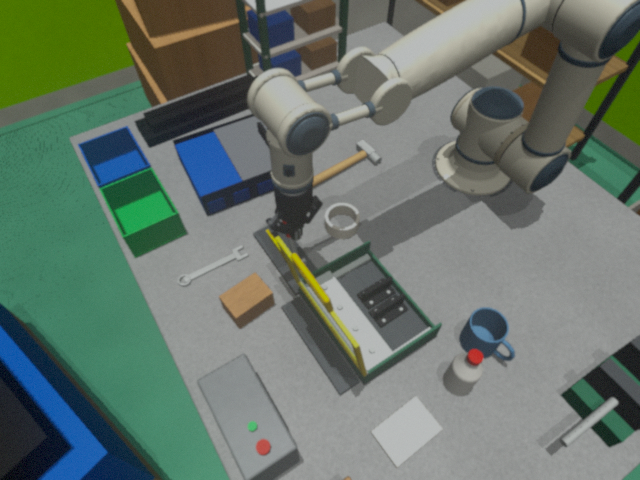

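Request:
carry_out:
  increments:
    - [[0, 0, -0.04, 0, 0.0], [-0.03, 0, -0.04, 0, 0.01], [-0.07, 0, -0.04, 0, 0.02], [-0.1125, 0.001, -0.03, 0, 0.04], [-0.1125, 0.001, 0.0, 0, 0.04], [-0.1125, 0.001, 0.02, 0, 0.04], [-0.1125, 0.001, 0.03, 0, 0.04]]

```text
time: 10.38
ee_pos: [0.6057, -0.0811, 0.1167]
tcp_rot: [0.002, 0.702, 0.712, 0.006]
ft_force: [0.9, 0.3, -0.4]
finger_gap: 0.0401
```

```bash
python3 - <<'E'
from h import *
to(*stayarc([0],dz=-.011),yaw=.011)
snap("scene","scene3");snap("top","top3")
a=cv2.imread("pics/top3.png")[140:330,180:480]; cv2.imwrite("pics/c3.png",cv2.resize(a,None,fx=2.5,fy=2.5,interpolation=cv2.INTER_CUBIC))
a=cv2.imread("pics/scene3.png")[180:330,200:400]; cv2.imwrite("pics/c3s.png",cv2.resize(a,None,fx=3,fy=3,interpolation=cv2.INTER_CUBIC))
E
```

```text
t 10.38 p [ 0.6057 -0.0811  0.1167] yaw 0.014 tilt [ 0.011  0.006 -1.   ] F [ 0.9  0.3 -0.4] gap 0.0401 j [-0.19  0.12  1.41  0.01  1.6  -0.21]
 turn 0.0031 (or -3.1385)
   [-0.0017 -0.0019  0.0876]
```

View pics/c3.png

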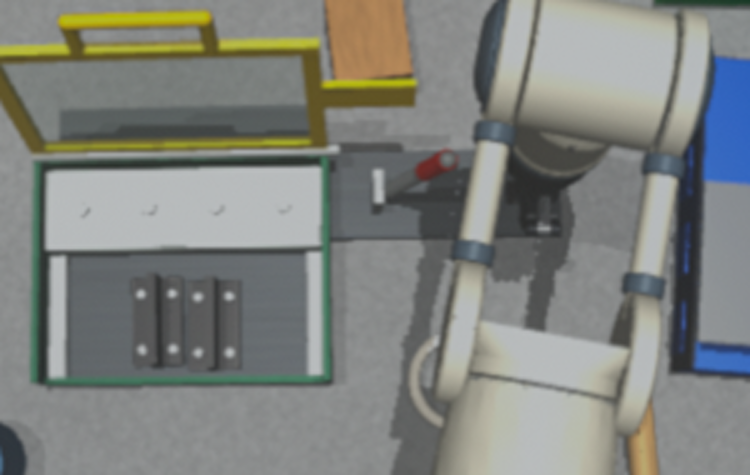

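View pics/c3s.png

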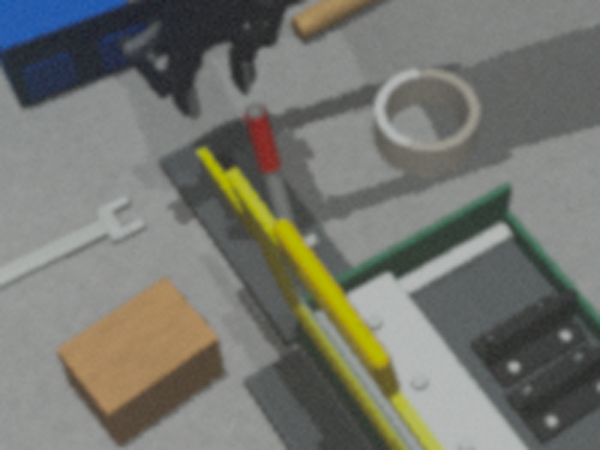

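```bash
python3 - <<'E'
from h import *
a=(447/2.5+180,158/2.5+140); b=(254/3+200,110/3+180)
X,e=tri(b,a); print(X,e,inv(ST,X)); l=inv(ST,X)[0]; print(np.arctan2(l[2]-.04,-.185-l[1]))
for t in(1.2,1.27,1.35,1.45,1.57): 
  q=fr(ST,[.059,-.185-.142*np.cos(t),.04+.142*np.sin(t)]); print(t,proj("top",q)[0],proj("scene",q)[0],a,b)
E
```

```text
[ 0.60531291 -0.01241937  0.16776975] 0.001041044684717126 [[ 0.06031854 -0.22709659  0.16776975]]
1.2525247173442422
1.2 [363.4943669  203.52140873] [282.66941772 212.27332789] (358.8, 203.2) (284.6666666666667, 216.66666666666666)
1.27 [358.86201601 203.25286615] [284.74021099 214.1631565 ] (358.8, 203.2) (284.6666666666667, 216.66666666666666)
1.35 [353.38601656 203.03078359] [287.22263821 216.66185838] (358.8, 203.2) (284.6666666666667, 216.66666666666666)
1.45 [346.33745659 202.88440636] [290.47314006 220.27479456] (358.8, 203.2) (284.6666666666667, 216.66666666666666)
1.57 [337.70913563 202.9050457 ] [294.53844085 225.28271259] (358.8, 203.2) (284.6666666666667, 216.66666666666666)
```

Request:
carry_out:
  increments:
    - [[0, -0.001, -0.029, 0, 0.0], [0.02, -0.001, -0.029, 0, 0.0], [0.05, -0.0015, -0.029, 0, 0.0], [0.06, -0.0015, -0.029, 0, 0.0], [0.07, -0.0015, -0.029, 0, 0.0], [0.08, -0.0015, -0.029, 0, 0.0], [0.088, -0.0015, -0.029, 0, 0.0], [0.093, -0.0015, -0.029, 0, 0.0]]

```text
time: 11.48
ee_pos: [0.6027, 0.0123, 0.1465]
tcp_rot: [0.002, 0.702, 0.712, 0.006]
ft_force: [-0.4, -0.7, -0.4]
finger_gap: -0.0002
```

```bash
python3 - <<'E'
from h import *
to()
snap("scene","scene4");snap("top","top4")
a=cv2.imread("pics/top4.png")[140:330,180:480]; cv2.imwrite("pics/c4.png",cv2.resize(a,None,fx=2.5,fy=2.5,interpolation=cv2.INTER_CUBIC))
a=cv2.imread("pics/scene4.png")[180:330,200:400]; cv2.imwrite("pics/c4s.png",cv2.resize(a,None,fx=3,fy=3,interpolation=cv2.INTER_CUBIC))
E
```

```text
t 11.47 p [0.6027 0.0123 0.1465] yaw 0.014 tilt [ 0.011  0.006 -1.   ] F [-0.4 -0.7 -0.4] gap -0.0002 j [-0.04  0.09  1.4   0.01  1.64 -0.05]
```

View pics/c4.png

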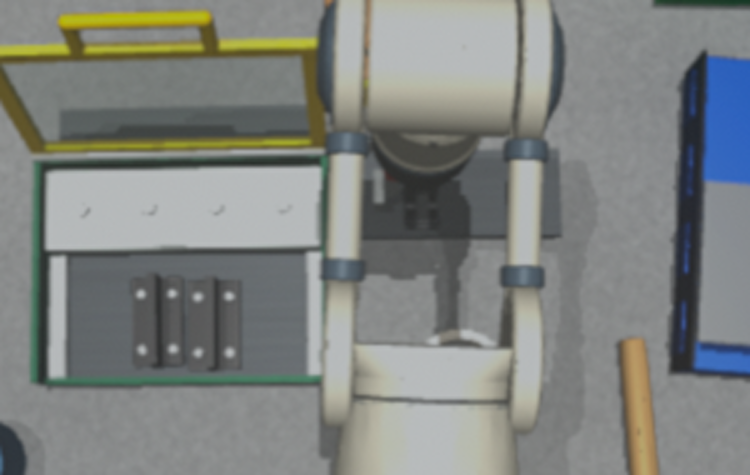

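View pics/c4s.png

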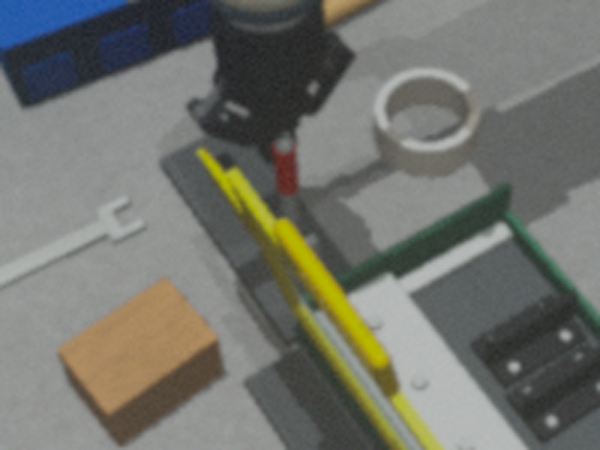

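Request:
carry_out:
  increments:
    - [[-0.02, 0, 0, 0, 0.0], [-0.03, 0, -0.05, 0, 0.0], [-0.03, 0, -0.11, 0, 0.0], [-0.03, 0, -0.17, 0, 0.02], [-0.02, 0.01, -0.215, 0, 0.04], [0.04, 0.02, -0.215, 0, 0.04], [0.1, 0.035, -0.215, 0, 0.04], [0.16, 0.05, -0.215, 0, 0.04]]

```text
time: 12.58
ee_pos: [0.6486, 0.1713, 0.3633]
tcp_rot: [0.002, 0.703, 0.712, 0.006]
ft_force: [0.3, 0.3, 0.8]
finger_gap: 0.0402
```

```bash
python3 - <<'E'
from h import *
q=list(flaparc([1.66]))[0][1]; print(q)
to((q[0],q[1],.36),(q[0],q[1],q[2]-.010),yaw=.011)
E
```

```text
[0.65703981 0.21525999 0.30877055]
t 12.57 p [0.6486 0.1713 0.3633] yaw 0.013 tilt [ 0.012  0.006 -1.   ] F [0.3 0.3 0.8] gap 0.0402 j [0.21 0.36 0.7  0.   2.07 0.2 ]
 turn 0.0016 (or -3.1400)
   [0.0438 0.0089 0.0037]
   [0.0434 0.0082 0.0649]
```

Request:
carry_out:
  increments:
    - [[0.0435, 0.0085, 0.0, 0, 0.04], [0.0435, 0.0085, 0.02, 0, 0.04], [0.0435, 0.0085, 0.045, 0, 0.04], [0.0435, 0.0085, 0.065, 0, 0.04], [0.0435, 0.0085, 0.065, 0, 0.04], [0.0435, 0.0085, 0.065, 0, 0.0], [0.0435, 0.0085, 0.065, 0, 0.0], [0.0435, 0.0085, 0.065, 0, 0.0]]
  squeeze: 60

```text
time: 13.58
ee_pos: [0.6619, 0.2143, 0.321]
tcp_rot: [0.013, 0.703, 0.711, 0.025]
ft_force: [7.5, 1.8, 53.9]
finger_gap: 0.0002
```

```bash
python3 - <<'E'
from h import *
to(*[q-[0,0,.010] for th,q in flaparc([1.66,1.6,1.5,1.4,1.35,1.3])])
E
```

```text
t 13.57 p [0.6619 0.2143 0.321 ] yaw 0.011 tilt [ 0.053  0.016 -0.998] F [ 7.5  1.8 53.9] gap 0.0002 j [0.26 0.35 0.78 0.   1.95 0.25]
   [ 0.0006 -0.0061  0.022 ]
   [ 0.0006 -0.0205  0.0202]
   [ 0.0007 -0.0446  0.0191]
   [ 0.0006 -0.0688  0.0204]
   [ 0.0006 -0.0808  0.022 ]
   [ 0.0006 -0.0927  0.0241]
```

Request:
carry_out:
  increments:
    - [[0, 0, -0.02, 0, 0.0], [0, 0, -0.04, 0, 0.0], [0, -0.02, -0.06, 0, 0.02], [0, -0.06, -0.06, 0, 0.04], [-0.05, -0.1, -0.06, 0, 0.04], [-0.1, -0.12, -0.06, 0, 0.04]]

```text
time: 14.32
ee_pos: [0.5387, 0.1101, 0.3733]
tcp_rot: [0.014, 0.703, 0.711, 0.025]
ft_force: [0.2, -1.5, 0.2]
finger_gap: 0.0403
```

```bash
python3 - <<'E'
from h import *
to()
snap("scene","scene5");snap("top","top5")
for n in("scene","top"):
  for q in("flap_handle","stay_grip"): print(n,q,[(np.round(x["at"],1),round(x["score"],2)) for x in optics.spot_point(q,n)[:3]])
  for th in(1.6,1.66,1.7,1.75): print(th,proj(n,list(flaparc([th]))[0][1]))
E
```

```text
t 14.32 p [0.5387 0.1101 0.3733] yaw 0.011 tilt [ 0.054  0.016 -0.998] F [ 0.2 -1.5  0.2] gap 0.0403 j [ 0.13 -0.02  1.11  0.01  2.    0.13]
scene flap_handle [(array([309. , 277.3]), 0.62)]
scene stay_grip [(array([298.6, 232.4]), 0.66)]
1.6 [[327.23061109 264.13787583]]
1.66 [[320.06093668 268.43597804]]
1.7 [[315.26846108 271.45959314]]
1.75 [[309.28760928 275.4036692 ]]
top flap_handle []
top stay_grip []
1.6 [[233.47170229 167.15608332]]
1.66 [[233.69863491 159.40465626]]
1.7 [[233.89660446 154.37613843]]
1.75 [[234.19478439 148.26972594]]
```

View pics/scene5.png

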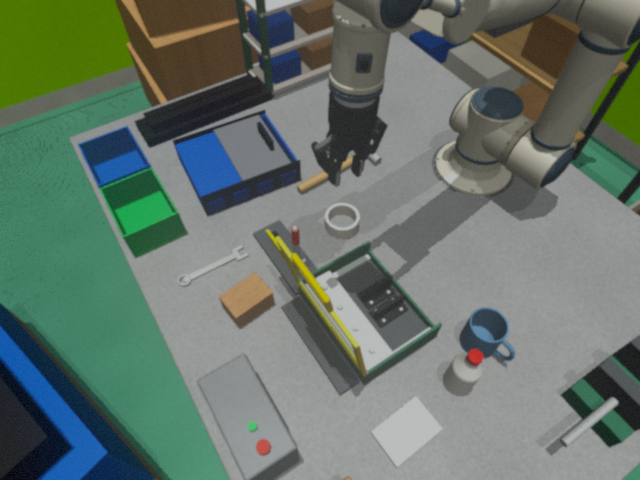

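View pics/top5.png

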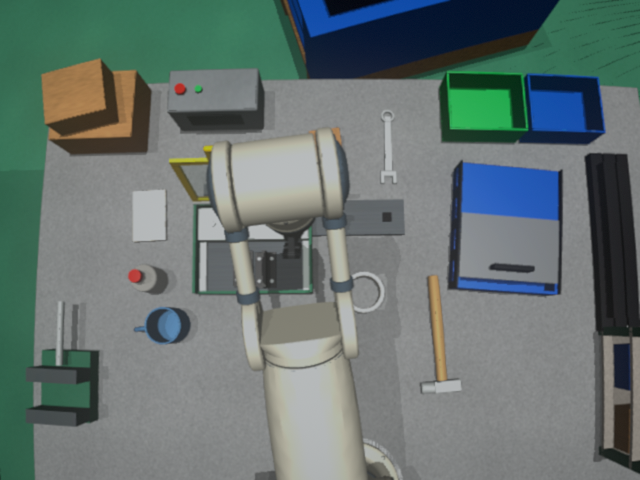

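```bash
python3 - <<'E'
from h import *
X,e=tri((309,277.3),(234.2,148.3)); print(X,e)
p,R,s=pose(); z=R[:,2]
q=list(flaparc([1.75]))[0][1]; print(q)
to(q-.06*z,q+.010*z,yaw=.011)
E
```

```text
[0.67976118 0.21624136 0.30149688] 0.00012497600079079354
[0.67857927 0.21549693 0.30558986]
t 14.62 p [0.5406 0.1117 0.3728] yaw 0.010 tilt [ 0.053  0.016 -0.998] F [-0.4  0.3  0.4] gap 0.0401 j [ 0.14 -0.02  1.1   0.01  2.    0.13]
 turn -0.0011 (or +3.1405)
   [0.1012 0.1352 0.0162]
   [0.1012 0.1352 0.0862]
```

Request:
carry_out:
  increments:
    - [[0.035, 0.045, 0, 0, 0.05], [0.07, 0.09, 0, 0, 0.05], [0.101, 0.135, 0, 0, 0.05], [0.101, 0.135, 0.01, 0, 0.05], [0.101, 0.135, 0.03, 0, 0.05]]

```text
time: 15.25
ee_pos: [0.6772, 0.216, 0.3491]
tcp_rot: [0.013, 0.703, 0.711, 0.024]
ft_force: [-0.3, 0.4, 1.3]
finger_gap: 0.0501
```

```bash
python3 - <<'E'
from h import *
p,R,s=pose(); z=R[:,2]
q=list(flaparc([1.75]))[0][1]
to(q+.010*z,yaw=.011)
E
```

```text
t 15.25 p [0.6772 0.216  0.3491] yaw 0.012 tilt [ 0.051  0.016 -0.999] F [-0.3  0.4  1.3] gap 0.0501 j [0.26 0.43 0.63 0.   2.02 0.25]
 turn 0.0007 (or -3.1409)
   [-0.0012 -0.0008  0.0535]
```

Request:
carry_out:
  increments:
    - [[-0.001, -0.001, 0.02, 0, 0.05], [-0.001, -0.001, 0.04, 0, 0.05], [-0.001, -0.001, 0.053, 0, 0.05], [-0.001, -0.001, 0.053, 0, 0.05], [-0.001, -0.001, 0.053, 0, 0.0], [-0.001, -0.001, 0.053, 0, 0.0], [-0.001, -0.001, 0.053, 0, 0.0]]
  squeeze: 60

```text
time: 16.12
ee_pos: [0.6793, 0.2158, 0.2978]
tcp_rot: [0.013, 0.703, 0.711, 0.025]
ft_force: [1.5, 0.4, 3.5]
finger_gap: 0.0099
```

```bash
python3 - <<'E'
from h import *
p,R,s=pose(); z=R[:,2]
to(*[q+.01*z for th,q in flaparc([1.75,1.7,1.6,1.5,1.4,1.36])])
E
```

```text
t 16.12 p [0.6793 0.2158 0.2978] yaw 0.012 tilt [ 0.054  0.017 -0.998] F [1.5 0.4 3.5] gap 0.0099 j [0.26 0.39 0.78 0.   1.91 0.25]
   [-0.0002 -0.0003  0.0021]
   [-0.0002 -0.0121 -0.0005]
   [-0.0001 -0.036  -0.004 ]
   [-0.0001 -0.0602 -0.0051]
   [-0.0001 -0.0843 -0.0038]
   [-0.0001 -0.0939 -0.0026]
```

Request:
carry_out:
  increments:
    - [[0, -0.012, -0.0025, 0, 0.0], [0, -0.024, -0.0045, 0, 0.0], [0, -0.036, -0.006, 0, 0.0], [0, -0.048, -0.007, 0, 0.0], [0, -0.06, -0.007, 0, 0.0], [0, -0.072, -0.0065, 0, 0.0], [0, -0.083, -0.006, 0, 0.0], [0, -0.09, -0.005, 0, 0.0]]

```text
time: 17.12
ee_pos: [0.589, 0.2147, 0.2992]
tcp_rot: [0.014, 0.703, 0.711, 0.026]
ft_force: [0.9, 0.6, 6.0]
finger_gap: 0.0096
```

```bash
python3 - <<'E'
from h import *
p,R,s=pose(); z=R[:,2]
to(*[q+.008*z for th,q in flaparc([1.4,1.35,1.32])])
E
```

```text
t 17.12 p [0.589  0.2147 0.2992] yaw 0.011 tilt [ 0.057  0.017 -0.998] F [0.9 0.6 6. ] gap 0.0096 j [0.3  0.13 1.08 0.   1.87 0.28]
   [-0.0001  0.0057  0.0005]
   [-0.0001 -0.0063  0.0021]
   [-0.0001 -0.0134  0.0033]
```

Request:
carry_out:
  increments:
    - [[0, -0.003, 0.0005, 0, 0.0], [0, -0.006, 0.001, 0, 0.0], [0, -0.008, 0.0015, 0, 0.0], [0, -0.008, 0.0015, 0, 0.0]]

```text
time: 17.62
ee_pos: [0.5823, 0.2147, 0.2984]
tcp_rot: [0.015, 0.703, 0.711, 0.028]
ft_force: [5.0, -0.2, 5.6]
finger_gap: 0.0093
```

```bash
python3 - <<'E'
from h import *
to()
E
```

```text
t 17.62 p [0.5823 0.2147 0.2984] yaw 0.011 tilt [ 0.061  0.018 -0.998] F [ 5.  -0.2  5.6] gap 0.0093 j [ 0.3   0.11  1.11 -0.    1.86  0.29]
```

Request:
carry_out:
  increments:
    - [[0, 0, 0, 0, 0.05], [0, 0, 0, 0, 0.05], [0, 0, -0.02, 0, 0.05], [0, -0.005, -0.04, 0, 0.05], [0, -0.01, -0.06, 0, 0.05], [-0.03, -0.04, -0.06, 0, 0.05], [-0.08, -0.07, -0.06, 0, 0.05], [-0.14, -0.1, -0.06, 0.0, 0.05]]

```text
time: 18.62
ee_pos: [0.4811, 0.0759, 0.3507]
tcp_rot: [0.016, 0.702, 0.711, 0.028]
ft_force: [0.9, -0.6, 0.4]
finger_gap: 0.0504
```

```bash
python3 - <<'E'
from h import *
p,R,s=pose(); z=R[:,2]
c=fr(CA,[-.024,0,.092])[0];print(c)
to(c-.14*z,c+.006*z,yaw=-.075)
E
```

```text
[ 0.48106747 -0.34120169  0.092     ]
t 18.62 p [0.4811 0.0759 0.3507] yaw 0.013 tilt [ 0.062  0.018 -0.998] F [ 0.9 -0.6  0.4] gap 0.0504 j [ 0.08 -0.21  1.32  0.01  1.97  0.07]
 turn 0.0877 (or -3.0539)
   [-0.4215 -0.0215  0.1106]
   [-0.4215 -0.0215  0.2566]
```

Request:
carry_out:
  increments:
    - [[-0.055, -0.003, 0, 0.01, 0.05], [-0.11, -0.006, 0, 0.02, 0.05], [-0.165, -0.009, 0, 0.03, 0.05], [-0.22, -0.012, 0.0, 0.045, 0.05], [-0.275, -0.015, 0.02, 0.06, 0.05], [-0.33, -0.018, 0.05, 0.075, 0.05], [-0.385, -0.02, 0.08, 0.0877, 0.05], [-0.4215, -0.0215, 0.11, 0.0877, 0.05]]

```text
time: 19.62
ee_pos: [0.4717, -0.3459, 0.2321]
tcp_rot: [0.015, 0.733, 0.679, 0.029]
ft_force: [0.3, 0.3, -0.1]
finger_gap: 0.0502
```

```bash
python3 - <<'E'
from h import *
snap("scene","scene6");snap("top","top6")
p,R,s=pose(); z=R[:,2]
c=fr(CA,[-.024,0,.092])[0];print(c)
to(c+.006*z,yaw=-.075)
for n in("scene","top"):
  for q in("flap_handle","stay_grip"): print(n,q,[(np.round(x["at"],1),round(x["score"],2)) for x in optics.spot_point(q,n)[:3]])
  for th in(1.27,1.35,1.43): print(th,proj(n,list(flaparc([th]))[0][1]))
E
```

```text
[ 0.48106747 -0.34120169  0.092     ]
t 19.73 p [ 0.4704 -0.3459  0.2273] yaw -0.079 tilt [ 0.055  0.022 -0.998] F [-0.6  0.7 -0.7] gap 0.0498 j [-0.72  0.02  1.33  0.05  1.77 -0.63]
 turn -0.0042 (or +3.1374)
   [0.0019 0.003  0.1418]
scene flap_handle [(array([353.1, 249.8]), 0.82)]
scene stay_grip [(array([297.8, 234.5]), 0.4)]
1.27 [[364.43379719 246.40550957]]
1.35 [[355.94872367 249.71914631]]
1.43 [[347.06071467 253.68113378]]
top flap_handle [(array([233.1, 201.3]), 0.83)]
top stay_grip [(array([334.8, 204.3]), 0.52), (array([263.8, 268.1]), 0.41)]
1.27 [[233.8014722  212.15341652]]
1.35 [[233.47413528 201.12775292]]
1.43 [[233.30439265 190.087216  ]]
```

View pics/scene6.png

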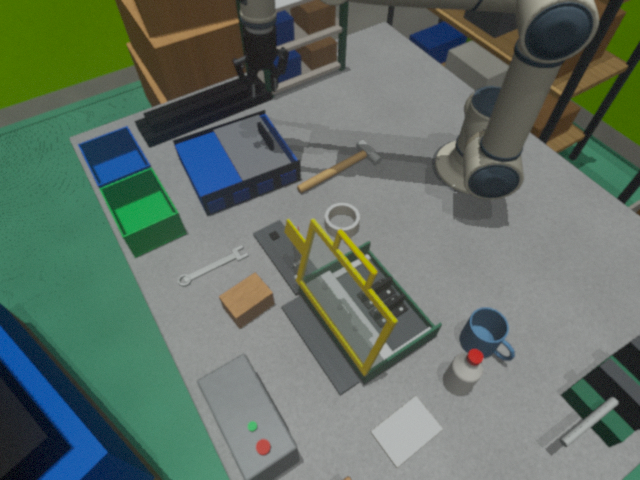

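View pics/top6.png

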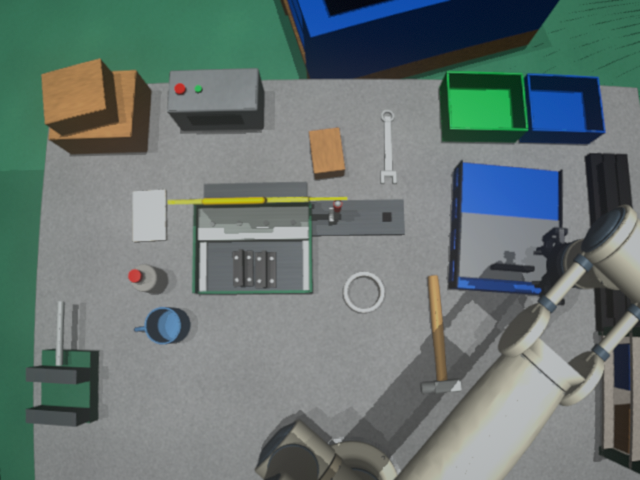

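Request:
carry_out:
  increments:
    - [[0.002, 0.003, 0.06, -0.004, 0.05], [0.002, 0.003, 0.11, -0.004, 0.05], [0.002, 0.003, 0.14, -0.004, 0.05], [0.002, 0.003, 0.14, -0.004, 0.05], [0.002, 0.003, 0.14, -0.004, 0.0], [0.002, 0.003, 0.14, -0.004, 0.0], [0.002, 0.003, 0.14, -0.004, 0.0]]
  squeeze: 60

```text
time: 20.8
ee_pos: [0.4859, -0.3397, 0.0985]
tcp_rot: [0.018, 0.731, 0.682, 0.03]
ft_force: [-1.4, 1.0, 7.2]
finger_gap: 0.0108
```

```bash
python3 - <<'E'
from h import *
p,R,s=pose(); z=R[:,2]
to(*[fr(CA,[-.024+d,0,.092])[0]+.006*z for d in(0,.06,.114)],yaw=-.075)
E
```

```text
t 20.80 p [ 0.4859 -0.3397  0.0985] yaw -0.070 tilt [ 0.068  0.014 -0.998] F [-1.4  1.   7.2] gap 0.0108 j [-0.7   0.05  1.53  0.05  1.52 -0.63]
 turn 0.0049 (or -3.1367)
   [-0.002  -0.0052  0.0121]
   [-0.0024  0.0547  0.0161]
   [-0.0027  0.1086  0.0197]
```

Request:
carry_out:
  increments:
    - [[0, 0.02, 0.0015, 0, 0.0], [0, 0.04, 0.003, 0, 0.0], [0, 0.06, 0.0045, 0, 0.0], [0, 0.08, 0.006, 0, 0.0], [0, 0.1, 0.007, 0, 0.0], [-0.0005, 0.112, 0.0075, 0, 0.0], [-0.0007, 0.118, 0.0078, 0, 0.0], [-0.0007, 0.122, 0.008, 0, 0.0]]

```text
time: 21.8
ee_pos: [0.5973, -0.3487, 0.0984]
tcp_rot: [0.007, 0.732, 0.681, 0.022]
ft_force: [-53.5, 9.1, 20.0]
finger_gap: 0.0103
```

```bash
python3 - <<'E'
from h import *
p,R,s=pose(); print(inv(CA,p))
to()
E
```

```text
[[0.09247748 0.00123721 0.09841823]]
t 21.80 p [ 0.5973 -0.3487  0.0984] yaw -0.073 tilt [ 0.042  0.019 -0.999] F [-53.5   9.1  20. ] gap 0.0103 j [-0.6   0.33  1.21  0.04  1.58 -0.52]
```

Request:
carry_out:
  increments:
    - [[0, 0.003, 0, 0, 0.0], [0, 0.006, 0, 0, 0.0], [0, 0.009, 0, 0, 0.0]]

```text
time: 22.18
ee_pos: [0.5972, -0.3487, 0.0983]
tcp_rot: [-0.002, 0.733, 0.68, 0.016]
ft_force: [-44.3, 9.2, 13.9]
finger_gap: 0.0104
```

```bash
python3 - <<'E'
from h import *
to()
E
```

```text
t 22.18 p [ 0.5972 -0.3487  0.0983] yaw -0.076 tilt [ 0.021  0.025 -0.999] F [-44.3   9.2  13.9] gap 0.0104 j [-0.59  0.35  1.19  0.03  1.6  -0.52]
```

Request:
carry_out:
  increments:
    - [[0, 0.004, 0, 0, 0.0], [0, 0.008, 0, 0, 0.0], [0, 0.009, 0, 0, 0.0]]

```text
time: 22.55
ee_pos: [0.5971, -0.3488, 0.0982]
tcp_rot: [-0.011, 0.734, 0.679, 0.01]
ft_force: [-41.2, 9.4, 11.9]
finger_gap: 0.0103
```

Request:
carry_out:
  increments:
    - [[0, 0, 0, 0, 0.04], [0, 0, 0, 0, 0.04], [0, 0, -0.05, 0, 0.04], [0, 0, -0.1, 0, 0.04], [0.03, -0.03, -0.15, 0, 0.05], [0.08, -0.06, -0.15, 0, 0.05], [0.13, -0.09, -0.15, 0, 0.05], [0.18, -0.1, -0.15, 0, 0.05]]

```text
time: 23.55
ee_pos: [0.5114, -0.1644, 0.2556]
tcp_rot: [-0.01, 0.734, 0.679, 0.011]
ft_force: [0.7, 0.2, 0.4]
finger_gap: 0.05
```

```bash
python3 - <<'E'
from h import *
to()
snap("top","top7")
a=cv2.imread("pics/top7.png")[190:300,180:320]; cv2.imwrite("pics/c7.png",cv2.resize(a,None,fx=5,fy=5,interpolation=cv2.INTER_CUBIC))
for q in("bracket1_center",): print([(np.round(x["at"],1),round(x["score"],2)) for x in optics.spot_point(q,"top")[:5]])
for x in optics.trace("bracket1_center","top")[:4]:
  m=x["mask"].astype(np.uint8); print(x["score"],x["at"],m.sum(),cv2.minAreaRect(np.argwhere(m)[:,::-1].astype(np.float32)))
E
```

```text
t 23.55 p [ 0.5114 -0.1644  0.2556] yaw -0.079 tilt [ 0.003  0.03  -1.   ] F [0.7 0.2 0.4] gap 0.0500 j [-0.39 -0.07  1.36  0.03  1.86 -0.3 ]
[(array([387.2, 146.2]), 0.72), (array([264.6, 272.6]), 0.23)]
```

View pics/c7.png

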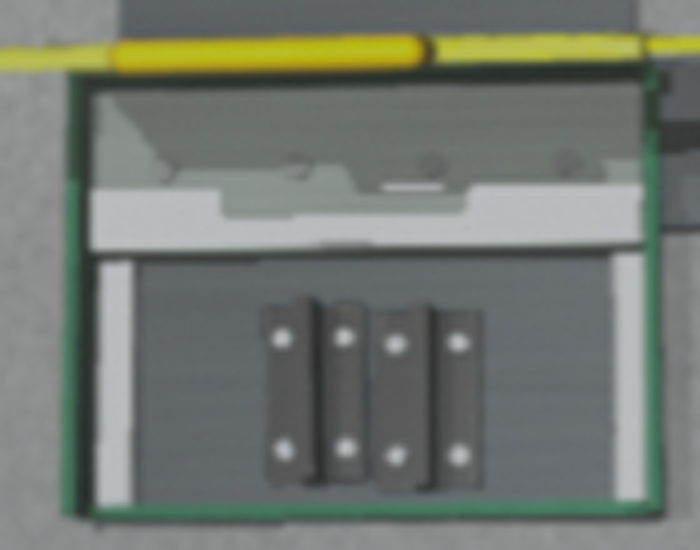

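View pics/top7.png

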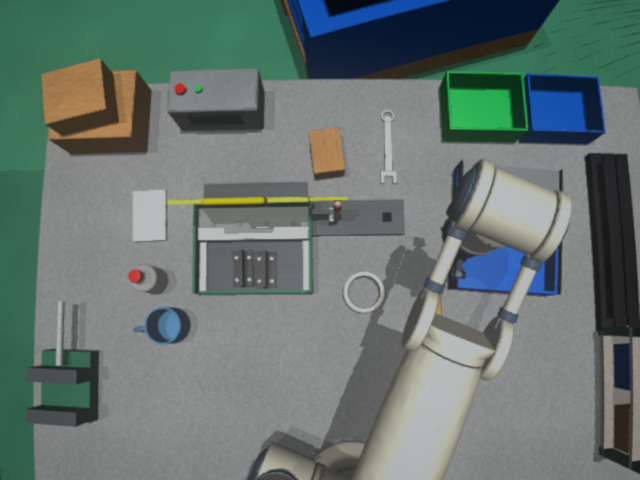

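```bash
python3 - <<'E'
from h import *
np.set_printoptions(precision=4,suppress=True)
for h in ([(282,339),(344,336),(284,450),(346,447)],[(396,344),(458,342),(396,457),(460,456)]):
  u=(np.array(h,float)-2)/5+[180,190]; X=at_z("top",u,.0205); c=X.mean(0); d=(X[0]+X[1]-X[2]-X[3])/2
  print(c,inv(ST,c),"dir",np.arctan2(d[1],d[0]),np.linalg.norm(d),np.linalg.norm(X[1]-X[0]))
# web top check: web tops
for h in([(305,300),(320,484)],[(420,306),(425,488)]):
  u=(np.array(h,float)-2)/5+[180,190]; print(at_z("top",u,.054))
E
```

```text
[0.4894 0.2405 0.0205] [[-0.0528  0.0271  0.0205]] dir 0.033063783627917114 0.049924885583705114 0.028107769169181503
[0.4863 0.1893 0.0205] [[-0.0565 -0.024   0.0205]] dir 0.01870573699320341 0.050879981440966365 0.027912565721986225
[[0.5272 0.2399 0.054 ]
 [0.4468 0.2321 0.054 ]]
[[0.5245 0.1893 0.054 ]
 [0.4451 0.1863 0.054 ]]
```

```bash
python3 - <<'E'
from h import *
to((.4863,.1893,.2),(.4863,.1893,.036),yaw=-1.5708+.02)
E
```

```text
t 23.70 p [ 0.5124 -0.1639  0.2558] yaw -0.075 tilt [ 0.004  0.03  -1.   ] F [-0.1 -0.5  0.2] gap 0.0499 j [-0.39 -0.07  1.36  0.03  1.86 -0.31]
 turn 1.4758 (or -1.6658)
   [ 0.3484 -0.0526  0.0662]
   [ 0.3435 -0.0528  0.2301]
```

Request:
carry_out:
  increments:
    - [[0.04, -0.01, 0, 0.17, 0.04], [0.085, -0.02, 0, 0.34, 0.04], [0.13, -0.03, 0, 0.52, 0.04], [0.175, -0.04, 0.0, 0.7, 0.04], [0.22, -0.045, 0, 0.89, 0.04], [0.265, -0.05, 0.02, 1.08, 0.04], [0.31, -0.0525, 0.04, 1.27, 0.04], [0.348, -0.0525, 0.06, 1.46, 0.04]]

```text
time: 24.7
ee_pos: [0.4873, 0.1901, 0.2061]
tcp_rot: [-0.015, 1.0, 0.026, 0.003]
ft_force: [0.4, -0.4, -0.2]
finger_gap: 0.0402
```

```bash
python3 - <<'E'
from h import *
to((.4863,.1893,.1),(.4863,.1893,.034),yaw=-1.5708+.02)
E
```

```text
t 24.70 p [0.4873 0.1901 0.2061] yaw -1.519 tilt [ 0.005  0.03  -1.   ] F [ 0.4 -0.4 -0.2] gap 0.0402 j [ 0.29 -0.13  1.51  0.03  1.75  1.81]
 turn 0.0318 (or -3.1097)
   [-0.0018  0.004   0.106 ]
   [-0.0023  0.006   0.1719]
```

Request:
carry_out:
  increments:
    - [[-0.001, 0.002, 0.05, 0.032, 0.04], [-0.002, 0.004, 0.1, 0.032, 0.04], [-0.002, 0.005, 0.14, 0.032, 0.04], [-0.002, 0.006, 0.165, 0.032, 0.04], [-0.002, 0.006, 0.172, 0.032, 0.04], [-0.002, 0.006, 0.172, 0.032, 0.0], [-0.002, 0.006, 0.172, 0.032, 0.0], [-0.002, 0.006, 0.172, 0.032, 0.0]]
  squeeze: 80

```text
time: 25.7
ee_pos: [0.4879, 0.1895, 0.036]
tcp_rot: [-0.016, 1.0, 0.01, 0.005]
ft_force: [0.1, 0.4, 3.9]
finger_gap: 0.0063
```

```bash
python3 - <<'E'
from h import *
to()
E
```

```text
t 25.70 p [0.4879 0.1895 0.036 ] yaw -1.551 tilt [ 0.009  0.031 -0.999] F [0.1 0.4 3.9] gap 0.0063 j [ 0.29 -0.08  1.76  0.03  1.44  1.84]
```

Request:
carry_out:
  increments:
    - [[0, 0, -0.01, 0, 0.0], [0, 0, -0.03, 0, 0.0], [0, 0, -0.06, 0, 0.0], [0, 0, -0.1, 0, 0.0], [0, 0.03, -0.12, 0, 0.0], [0, 0.07, -0.13, 0, 0.0], [0, 0.11, -0.13, 0, 0.0], [0, 0.15, -0.13, 0, 0.0]]

```text
time: 26.7
ee_pos: [0.4897, 0.0344, 0.1631]
tcp_rot: [-0.016, 1.0, 0.01, 0.006]
ft_force: [0.5, 0.0, -1.8]
finger_gap: 0.0065
```

```bash
python3 - <<'E'
from h import *
c=fr(CA,[-.002,.052,0])[0]; print(c)
to((c[0],c[1],.16),(c[0],c[1],.032),yaw=-1.5708-.075)
snap("scene","scene8")
E
```

```text
[ 0.50690197 -0.29099632  0.        ]
t 26.70 p [0.4897 0.0344 0.1631] yaw -1.551 tilt [ 0.011  0.031 -0.999] F [ 0.5  0.  -1.8] gap 0.0065 j [-0.02 -0.22  1.66  0.03  1.69  1.53]
 turn 0.0953 (or -3.0463)
   [ 0.0107  0.3256 -0.0069]
   [0.0092 0.3296 0.121 ]
```

View pics/scene8.png

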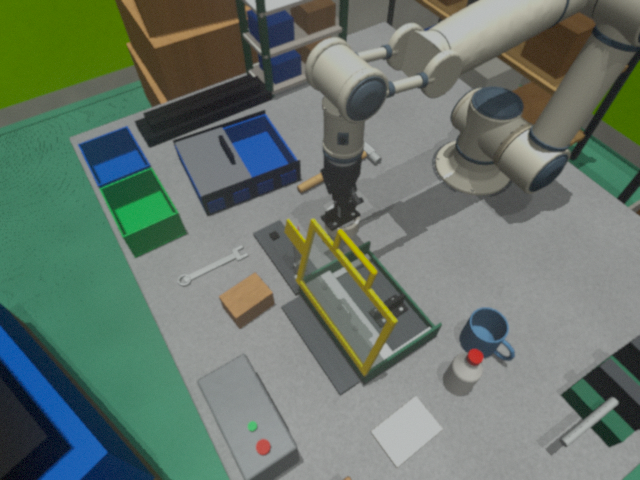

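Request:
carry_out:
  increments:
    - [[0.002, 0.05, 0, 0.02, 0.0], [0.004, 0.1, 0, 0.04, 0.0], [0.006, 0.15, 0, 0.06, 0.0], [0.008, 0.2, 0, 0.08, 0.0], [0.01, 0.25, 0, 0.095, 0.0], [0.01, 0.3, 0, 0.095, 0.0], [0.01, 0.326, 0, 0.095, 0.0], [0.01, 0.326, 0.02, 0.095, 0.0]]

```text
time: 27.75
ee_pos: [0.5062, -0.2969, 0.1359]
tcp_rot: [-0.013, 0.999, -0.04, 0.006]
ft_force: [-0.9, 0.5, -2.3]
finger_gap: 0.007
```

```bash
python3 - <<'E'
from h import *
c=fr(CA,[-.002,.052,0])[0]
to((c[0],c[1],.033),yaw=-1.5708-.075)
E
```

```text
t 27.75 p [ 0.5062 -0.2969  0.1359] yaw -1.651 tilt [ 0.014  0.025 -1.   ] F [-0.9  0.5 -2.3] gap 0.0070 j [-0.6   0.06  1.45  0.03  1.64  1.05]
 turn -0.0052 (or +3.1364)
   [-0.001  -0.0032  0.103 ]
```

Request:
carry_out:
  increments:
    - [[-0.001, -0.003, 0.03, 0, 0.0], [-0.001, -0.003, 0.065, 0, 0.0], [-0.001, -0.003, 0.09, 0, 0.0], [-0.001, -0.003, 0.103, 0, 0.0], [-0.001, -0.003, 0.103, 0, 0.0], [-0.001, -0.003, 0.103, 0, 0.035], [-0.001, -0.003, 0.103, 0, 0.035], [-0.001, -0.003, 0.07, 0, 0.035]]

```text
time: 28.75
ee_pos: [0.5051, -0.2912, 0.0641]
tcp_rot: [-0.014, 0.999, -0.04, 0.004]
ft_force: [-0.4, -0.6, 1.2]
finger_gap: 0.0349
```

Request:
carry_out:
  increments:
    - [[0, 0, -0.05, 0, 0.04], [0, 0, -0.11, 0, 0.04], [-0.005, -0.05, -0.13, 0, 0.04], [-0.008, -0.11, -0.13, 0, 0.04], [-0.01, -0.17, -0.13, 0, 0.04]]

```text
time: 29.38
ee_pos: [0.5076, -0.1234, 0.2006]
tcp_rot: [-0.014, 0.999, -0.041, 0.006]
ft_force: [0.0, -0.0, 1.0]
finger_gap: 0.04
```

```bash
python3 - <<'E'
from h import *
to((.4894,.2405,.17),yaw=-1.5708+.033)
p,d=snap("top","top9")
a=cv2.imread("pics/top9.png")[140:330,180:580]; cv2.imwrite("pics/c9.png",cv2.resize(a,None,fx=2,fy=2,interpolation=cv2.INTER_CUBIC))
a=cv2.imread("pics/top9.png")[190:300,180:320]; cv2.imwrite("pics/c9b.png",cv2.resize(a,None,fx=5,fy=5,interpolation=cv2.INTER_CUBIC))
E
```

```text
t 29.38 p [ 0.5076 -0.1234  0.2006] yaw -1.652 tilt [ 0.013  0.027 -1.   ] F [ 0. -0.  1.] gap 0.0400 j [-0.32 -0.13  1.52  0.03  1.75  1.34]
 turn -0.1146 (or +3.0270)
   [-0.0482 -0.3602  0.0402]
```

View pics/c9.png

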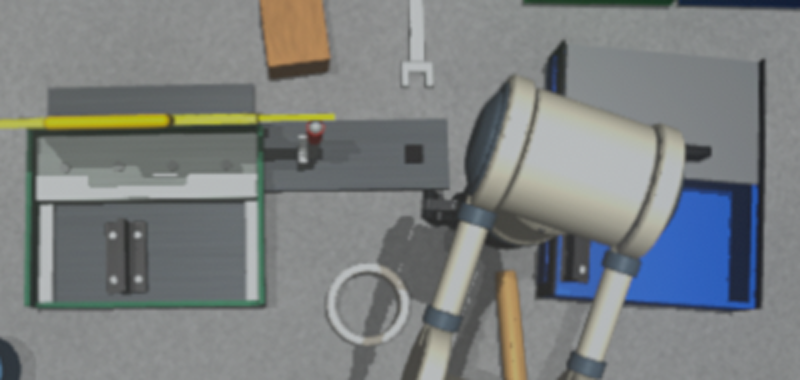

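View pics/c9b.png

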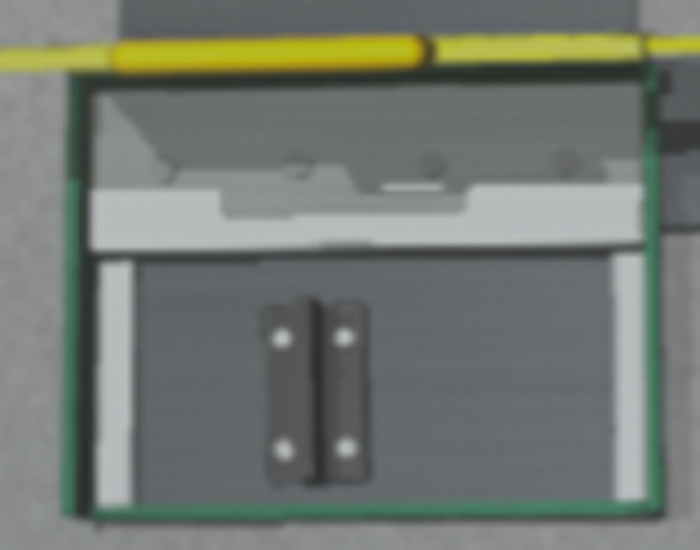

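Request:
carry_out:
  increments:
    - [[-0.006, -0.045, 0, -0.015, 0.04], [-0.012, -0.09, 0, -0.03, 0.04], [-0.018, -0.135, 0, -0.045, 0.04], [-0.024, -0.18, 0, -0.06, 0.04], [-0.03, -0.225, 0, -0.075, 0.04], [-0.036, -0.27, 0.01, -0.09, 0.04], [-0.042, -0.315, 0.02, -0.105, 0.04], [-0.048, -0.36, 0.04, -0.115, 0.04]]

```text
time: 30.42
ee_pos: [0.4885, 0.2486, 0.1743]
tcp_rot: [-0.017, 1.0, 0.02, 0.009]
ft_force: [1.0, -0.1, -0.8]
finger_gap: 0.0398
```

```bash
python3 - <<'E'
from h import *
to((.4894,.2405,.034),yaw=-1.5708+.033)
E
```

```text
t 30.43 p [0.4885 0.2486 0.1743] yaw -1.531 tilt [ 0.017  0.034 -0.999] F [ 1.  -0.1 -0.8] gap 0.0398 j [ 0.39 -0.08  1.52  0.02  1.68  1.93]
 turn 0.0068 (or -3.1348)
   [-0.002   0.0127  0.1399]
```

Request:
carry_out:
  increments:
    - [[-0.002, 0.012, 0.02, 0.007, 0.04], [-0.002, 0.0125, 0.07, 0.007, 0.04], [-0.002, 0.0125, 0.11, 0.007, 0.04], [-0.002, 0.0125, 0.134, 0.007, 0.04], [-0.002, 0.0125, 0.14, 0.007, 0.04], [-0.002, 0.0125, 0.14, 0.007, 0.0], [-0.002, 0.0125, 0.14, 0.007, 0.0], [-0.002, 0.0125, 0.14, 0.007, 0.0]]

```text
time: 31.42
ee_pos: [0.4908, 0.241, 0.0365]
tcp_rot: [-0.017, 1.0, 0.016, 0.011]
ft_force: [-0.7, -0.2, 5.9]
finger_gap: 0.0067
```

```bash
python3 - <<'E'
from h import *
to()
E
```

```text
t 31.43 p [0.4908 0.241  0.0365] yaw -1.538 tilt [ 0.021  0.035 -0.999] F [-0.7 -0.2  5.9] gap 0.0067 j [ 0.38 -0.02  1.71  0.02  1.42  1.91]
```

Request:
carry_out:
  increments:
    - [[0, 0, -0.01, 0, 0.0], [0, 0, -0.03, 0, 0.0], [0, 0, -0.06, 0, 0.0], [0, 0, -0.1, 0, 0.0], [0, 0.03, -0.12, 0, 0.0], [0, 0.08, -0.13, 0.01, 0.0], [0, 0.13, -0.13, 0.02, 0.0], [0, 0.18, -0.13, 0.03, 0.0]]

```text
time: 32.42
ee_pos: [0.494, 0.0553, 0.1621]
tcp_rot: [-0.017, 1.0, 0.001, 0.012]
ft_force: [2.0, -0.4, -1.9]
finger_gap: 0.0064
```

```bash
python3 - <<'E'
from h import *
c=fr(CA,[-.002,-.04,0])[0]; print(c)
to((c[0],c[1],.16),yaw=-1.5708-.075)
E
```

```text
[ 0.50000843 -0.38273769  0.        ]
t 32.42 p [0.494  0.0553 0.1621] yaw -1.568 tilt [ 0.023  0.035 -0.999] F [ 2.  -0.4 -1.9] gap 0.0064 j [ 0.02 -0.21  1.66  0.03  1.67  1.59]
 turn 0.0781 (or -3.0634)
   [ 0.0049  0.4379 -0.013 ]
```

Request:
carry_out:
  increments:
    - [[0, 0.055, 0, 0.015, 0.0], [0, 0.11, 0, 0.03, 0.0], [0.001, 0.165, 0, 0.045, 0.0], [0.002, 0.22, 0, 0.06, 0.0], [0.003, 0.275, 0, 0.07, 0.0], [0.004, 0.33, -0.005, 0.078, 0.0], [0.005, 0.39, -0.01, 0.078, 0.0], [0.005, 0.437, -0.012, 0.078, 0.0]]

```text
time: 33.42
ee_pos: [0.4999, -0.3843, 0.1607]
tcp_rot: [-0.017, 0.999, -0.038, 0.012]
ft_force: [1.2, 0.9, -1.1]
finger_gap: 0.0066
```

```bash
python3 - <<'E'
from h import *
c=fr(CA,[-.002,-.04,0])[0]
to((c[0],c[1],.033),yaw=-1.5708-.075)
E
```

```text
t 33.42 p [ 0.4999 -0.3843  0.1607] yaw -1.647 tilt [ 0.025  0.033 -0.999] F [ 1.2  0.9 -1.1] gap 0.0066 j [-0.73  0.17  1.28  0.04  1.69  0.92]
 turn -0.0007 (or +3.1408)
   [-0.0028  0.003   0.1277]
```

Request:
carry_out:
  increments:
    - [[-0.003, 0.003, 0.045, 0, 0.0], [-0.003, 0.003, 0.09, 0, 0.0], [-0.003, 0.003, 0.118, 0, 0.0], [-0.003, 0.003, 0.128, 0, 0.0], [-0.003, 0.003, 0.128, 0, 0.0], [-0.003, 0.003, 0.128, 0, 0.035], [-0.003, 0.003, 0.128, 0, 0.035], [-0.003, 0.003, 0.09, 0, 0.035]]

```text
time: 34.42
ee_pos: [0.4976, -0.3828, 0.0683]
tcp_rot: [-0.019, 0.999, -0.038, 0.01]
ft_force: [-0.1, -0.4, -0.2]
finger_gap: 0.0349
```

Request:
carry_out:
  increments:
    - [[0, 0, -0.06, 0, 0.04], [0, 0, -0.12, 0, 0.04], [-0.01, -0.05, -0.16, -0.15, 0.04], [-0.02, -0.1, -0.17, -0.33, 0.04], [-0.03, -0.16, -0.17, -0.51, 0.04], [-0.03, -0.22, -0.17, -0.69, 0.04], [-0.03, -0.28, -0.17, -0.87, 0.04]]

```text
time: 35.3
ee_pos: [0.4853, -0.1061, 0.2501]
tcp_rot: [-0.012, 0.921, 0.389, 0.018]
ft_force: [0.2, 0.7, 0.3]
finger_gap: 0.0402
```

```bash
python3 - <<'E'
from h import *
c=fr(CA,[.09,0,.092])[0]
to(c+[0,0,.1],yaw=-.075)
p,d=snap("top","top10"); snap("scene","scene10")
a=cv2.imread("pics/top10.png")[140:330,180:580]; cv2.imwrite("pics/c10.png",cv2.resize(a,None,fx=2,fy=2,interpolation=cv2.INTER_CUBIC))
for n in("scene","top"):
  print(n,[(np.round(x["at"],1),round(x["score"],2)) for x in optics.spot_point("bracket1_center",n)[:5]])
E
```

```text
t 35.30 p [ 0.4853 -0.1061  0.2501] yaw -0.771 tilt [ 0.023  0.036 -0.999] F [0.2 0.7 0.3] gap 0.0402 j [-0.31 -0.2   1.49  0.04  1.84  0.47]
 turn -0.6963 (or +2.4453)
   [-0.1006  0.2488  0.0518]
scene [(array([261.2, 162.1]), 0.43)]
top []
```

View pics/c10.png

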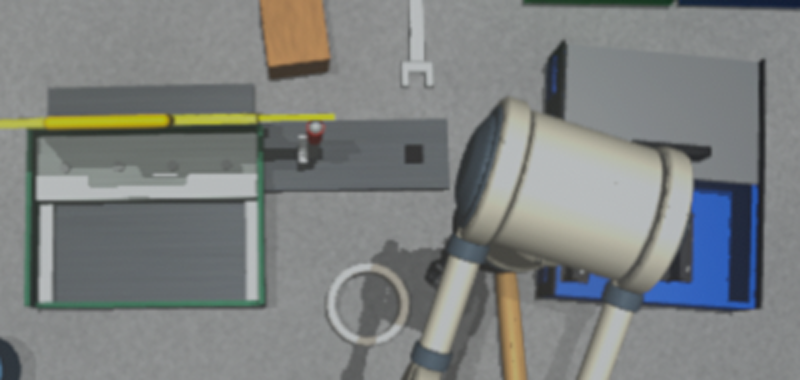

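View pics/scene10.png

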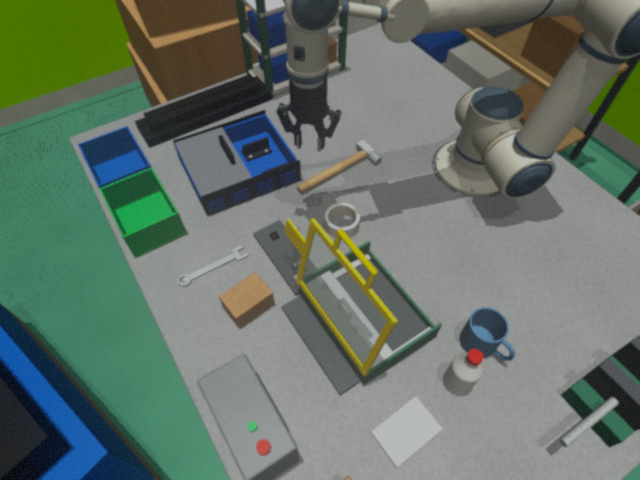

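Request:
carry_out:
  increments:
    - [[-0.015, 0.04, 0, -0.12, 0.05], [-0.03, 0.08, 0, -0.24, 0.05], [-0.045, 0.12, 0, -0.36, 0.05], [-0.06, 0.16, 0, -0.48, 0.05], [-0.075, 0.2, 0.01, -0.6, 0.05], [-0.09, 0.23, 0.03, -0.696, 0.05], [-0.1, 0.249, 0.05, -0.696, 0.05], [-0.1, 0.249, 0.052, -0.696, 0.05]]

```text
time: 36.5
ee_pos: [0.593, -0.3537, 0.188]
tcp_rot: [-0.008, 0.736, 0.676, 0.02]
ft_force: [-0.8, 0.0, -0.2]
finger_gap: 0.0499
```

```bash
python3 - <<'E'
from h import *
p,R,s=pose(); z=R[:,2]
c=fr(CA,[.09,0,.092])[0]
to(c+.002*z,yaw=-.075)
a,d=optics.capture("top")
cv2.imwrite("pics/c11.png",cv2.resize(a[140:330,380:580,::-1],None,fx=3,fy=3,interpolation=cv2.INTER_CUBIC))
E
```

```text
t 36.50 p [ 0.593  -0.3537  0.188 ] yaw -0.085 tilt [ 0.018  0.038 -0.999] F [-0.8  0.  -0.2] gap 0.0499 j [-0.61  0.34  1.04  0.04  1.77 -0.51]
 turn -0.0101 (or +3.1315)
   [ 0.0002 -0.      0.0981]
```

View pics/c11.png

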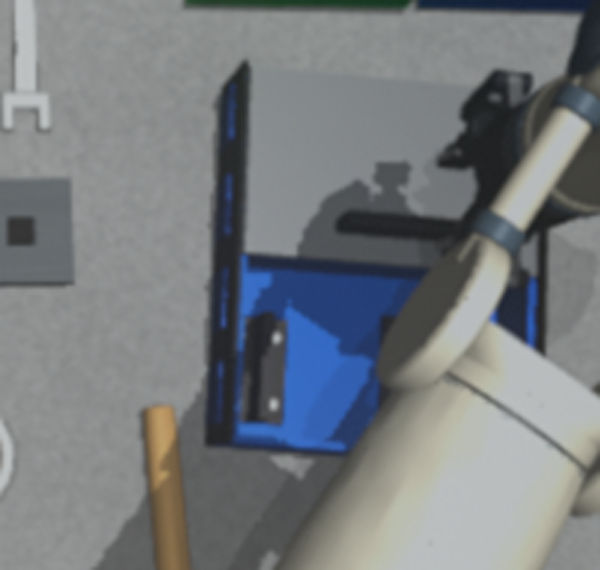

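Request:
carry_out:
  increments:
    - [[0, 0, 0.03, -0.01, 0.05], [0, 0, 0.06, -0.01, 0.05], [0, 0, 0.085, -0.01, 0.05], [0, 0, 0.093, -0.01, 0.05], [0, 0, 0.093, -0.01, 0.0], [0, 0, 0.093, -0.01, 0.0], [0, 0, 0.093, -0.01, 0.0]]
  squeeze: 60

```text
time: 37.42
ee_pos: [0.5961, -0.3494, 0.0993]
tcp_rot: [-0.005, 0.732, 0.68, 0.021]
ft_force: [0.1, -0.3, 4.7]
finger_gap: 0.0104
```

```bash
python3 - <<'E'
from h import *
p,R,s=pose(); print(inv(CA,p))
t=lambda d: p+fr((0,0,CA[2]),[d,0,0])[0]
to(t(-.07),t(-.135),t(-.14),yaw=-.075)
E
```

```text
[[0.0912786  0.00040987 0.09934499]]
t 37.42 p [ 0.5961 -0.3494  0.0993] yaw -0.074 tilt [ 0.023  0.036 -0.999] F [ 0.1 -0.3  4.7] gap 0.0104 j [-0.6   0.35  1.18  0.04  1.61 -0.52]
 turn 0.0011 (or -3.1405)
   [ 0.0001 -0.07   -0.0014]
   [ 0.0003 -0.135  -0.0027]
   [ 0.0003 -0.14   -0.0028]
```

Request:
carry_out:
  increments:
    - [[0, -0.02, -0.0004, 0, 0.0], [0, -0.045, -0.001, 0, 0.0], [0, -0.07, -0.0014, 0, 0.0], [0, -0.095, -0.002, 0, 0.0], [0, -0.115, -0.0023, 0, 0.0], [0, -0.128, -0.0026, 0, 0.0], [0, -0.133, -0.0027, 0, 0.0], [0, -0.135, -0.0027, 0, 0.0]]

```text
time: 38.42
ee_pos: [0.462, -0.3385, 0.0994]
tcp_rot: [-0.005, 0.732, 0.681, 0.022]
ft_force: [6.8, 4.4, -2.5]
finger_gap: 0.0106
```

```bash
python3 - <<'E'
from h import *
p,R,s=pose(); print(inv(CA,p))
to()
E
```

```text
[[-0.04326367  0.00123582  0.09935031]]
t 38.42 p [ 0.462  -0.3385  0.0994] yaw -0.073 tilt [ 0.025  0.038 -0.999] F [ 6.8  4.4 -2.5] gap 0.0106 j [-0.72  0.04  1.53  0.04  1.58 -0.64]
```

Request:
carry_out:
  increments:
    - [[0, -0.002, 0, 0, 0.0], [0, -0.003, 0, 0, 0.0], [0, -0.003, 0, 0, 0.0]]

```text
time: 38.8
ee_pos: [0.4619, -0.3385, 0.0994]
tcp_rot: [-0.003, 0.732, 0.681, 0.024]
ft_force: [13.2, -1.3, -6.7]
finger_gap: 0.0105
```

```bash
python3 - <<'E'
from h import *
p,R,s=pose(); print(inv(CA,p))
to()
E
```

```text
[[-0.04335597  0.00125352  0.09937183]]
t 38.80 p [ 0.4619 -0.3385  0.0994] yaw -0.073 tilt [ 0.031  0.036 -0.999] F [13.2 -1.3 -6.7] gap 0.0105 j [-0.72  0.03  1.54  0.05  1.57 -0.65]
```

Request:
carry_out:
  increments:
    - [[0, 0, 0, 0, 0.05], [0, 0, 0, 0, 0.05], [0, 0, -0.05, 0, 0.05], [0, 0, -0.1, 0, 0.05], [0.03, 0, -0.16, -0.02, 0.05], [0.08, 0.0, -0.22, -0.04, 0.05], [0.14, 0.0, -0.26, -0.06, 0.05], [0.2, 0.0, -0.26, -0.085, 0.05]]

```text
time: 39.8
ee_pos: [0.4664, -0.1697, 0.365]
tcp_rot: [0.001, 0.703, 0.711, 0.025]
ft_force: [1.2, 0.4, 0.1]
finger_gap: 0.0504
```

```bash
python3 - <<'E'
from h import *
p,R,s=pose(); z=R[:,2]
q=list(flaparc([1.355]))[0][1]; print(q)
to(q-.055*z,q+.009*z,yaw=.011)
snap("top","top12");snap("scene","scene12")
for n in("scene","top"):
  print(n,[(np.round(x["at"],1),round(x["score"],2)) for x in optics.spot_point("flap_handle",n)[:5]],proj(n,q))
E
```

```text
[0.5836096  0.21445222 0.30502947]
t 39.80 p [ 0.4664 -0.1697  0.365 ] yaw 0.011 tilt [ 0.036  0.033 -0.999] F [1.2 0.4 0.1] gap 0.0504 j [-0.45 -0.14  1.23  0.05  2.03 -0.44]
 turn -0.0000 (or +3.1416)
   [0.3805 0.1191 0.0219]
   [0.3805 0.1191 0.0859]
scene [(array([356.1, 251.5]), 0.77)] [[355.40420999 249.94794948]]
top [(array([233.5, 201.9]), 0.84)] [[233.45887481 200.43682638]]
```

View pics/top12.png

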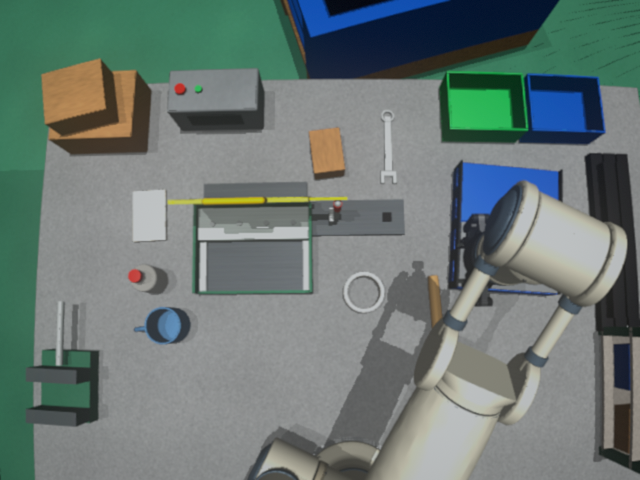

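Request:
carry_out:
  increments:
    - [[0.05, 0.015, 0, 0, 0.05], [0.1, 0.03, 0, 0, 0.05], [0.15, 0.045, 0, 0, 0.05], [0.2, 0.06, 0, 0, 0.05], [0.25, 0.075, 0, 0, 0.05], [0.3, 0.09, 0, 0, 0.05], [0.35, 0.105, 0, 0, 0.05], [0.38, 0.117, 0, 0, 0.05]]

```text
time: 41.0
ee_pos: [0.5789, 0.2124, 0.3775]
tcp_rot: [-0.001, 0.702, 0.712, 0.023]
ft_force: [-0.5, -0.3, 0.6]
finger_gap: 0.0498
```

```bash
python3 - <<'E'
from h import *
p,R,s=pose(); z=R[:,2]
q=list(flaparc([1.352]))[0][1]; print(q)
to(q+.009*z,yaw=.011)
E
```

```text
[0.58289877 0.2144444  0.30488174]
t 41.00 p [0.5789 0.2124 0.3775] yaw 0.013 tilt [ 0.031  0.033 -0.999] F [-0.5 -0.3  0.6] gap 0.0498 j [0.28 0.18 0.88 0.03 2.04 0.28]
 turn 0.0023 (or -3.1393)
   [-0.0004  0.0018  0.0817]
```

Request:
carry_out:
  increments:
    - [[0, 0.002, 0.025, 0, 0.05], [0, 0.002, 0.05, 0, 0.05], [0, 0.002, 0.07, 0, 0.05], [0, 0.002, 0.081, 0, 0.05], [0, 0.002, 0.081, 0, 0.05], [0, 0.002, 0.081, 0, 0.0], [0, 0.002, 0.081, 0, 0.0], [0, 0.002, 0.081, 0, 0.0]]
  squeeze: 80

```text
time: 42.0
ee_pos: [0.5836, 0.2151, 0.2981]
tcp_rot: [-0.0, 0.702, 0.712, 0.024]
ft_force: [1.3, -0.4, 4.5]
finger_gap: 0.0092
```

```bash
python3 - <<'E'
from h import *
p,R,s=pose(); z=R[:,2]
o=p-list(flaparc([1.352]))[0][1]
to(*[q+o for th,q in flaparc([1.352,1.4,1.5,1.6,1.7])])
E
```

```text
t 42.00 p [0.5836 0.2151 0.2981] yaw 0.013 tilt [ 0.033  0.034 -0.999] F [ 1.3 -0.4  4.5] gap 0.0092 j [0.29 0.13 1.08 0.02 1.89 0.28]
   [0. 0. 0.]
   [ 0.      0.0115 -0.0017]
   [ 0.      0.0356 -0.0035]
   [-0.      0.0598 -0.0029]
   [-0.0002  0.0838  0.0001]
```

Gripped; swing back to ~1.72.

Request:
carry_out:
  increments:
    - [[0, 0.012, -0.0017, 0, 0.0], [0, 0.024, -0.003, 0, 0.0], [0, 0.036, -0.0035, 0, 0.0], [0, 0.048, -0.0035, 0, 0.0], [0, 0.06, -0.003, 0, 0.0], [0, 0.072, -0.0015, 0, 0.0], [0, 0.084, 0.0, 0, 0.0], [0, 0.089, 0.001, 0, 0.0]]

```text
time: 43.0
ee_pos: [0.6726, 0.2162, 0.3017]
tcp_rot: [0.0, 0.702, 0.712, 0.024]
ft_force: [-1.6, -0.4, 6.4]
finger_gap: 0.0096
```

Request:
carry_out:
  increments:
    - [[0, 0, 0, 0, 0.05], [0, 0, 0, 0, 0.05], [0, 0, -0.02, 0, 0.05], [0, 0, -0.04, 0, 0.05], [0, 0, -0.06, 0, 0.05], [-0.04, -0.02, -0.06, 0, 0.05], [-0.1, -0.06, -0.06, 0, 0.05], [-0.16, -0.1, -0.06, 0, 0.05]]

```text
time: 44.0
ee_pos: [0.5821, 0.068, 0.3529]
tcp_rot: [-0.0, 0.702, 0.712, 0.024]
ft_force: [1.0, -0.5, 0.9]
finger_gap: 0.0501
```

```bash
python3 - <<'E'
from h import *
g=stayarc([1.57],L=.120,dz=0)[0]; print(g)
to((g[0],g[1],.22),yaw=.011)
snap("scene","scene13")
for n in("scene",):
  print(n,[(np.round(x["at"],1),round(x["score"],2)) for x in optics.spot_point("flap_handle",n)[:5]],[proj(n,q) for t,q in flaparc([1.65,1.7,1.75])])
E
```

```text
[0.60353244 0.02956463 0.15999996]
t 44.00 p [0.5821 0.068  0.3529] yaw 0.014 tilt [ 0.033  0.034 -0.999] F [ 1.  -0.5  0.9] gap 0.0501 j [0.04 0.08 1.04 0.04 1.99 0.04]
 turn 0.0029 (or -3.1387)
   [-0.0431  0.0164  0.1321]
scene [(array([307.9, 274. ]), 0.75)] [array([[321.25835046, 267.69937837]]), array([[315.26846108, 271.45959314]]), array([[309.28760928, 275.4036692 ]])]
```

View pics/scene13.png

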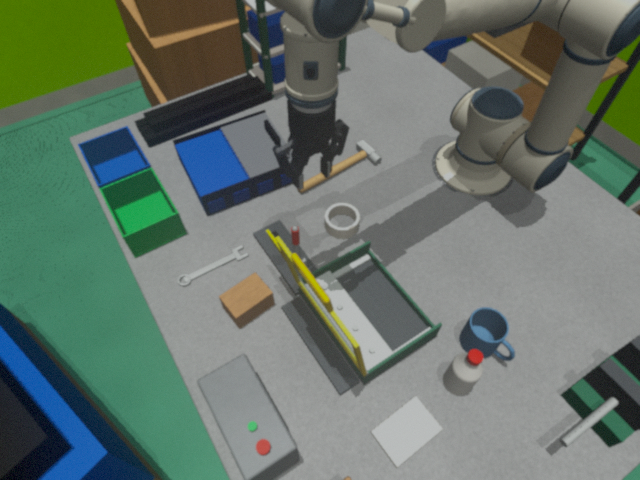

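Request:
carry_out:
  increments:
    - [[-0.02, 0.005, 0.02, 0, 0.03], [-0.035, 0.012, 0.05, 0, 0.03], [-0.043, 0.016, 0.09, 0, 0.03], [-0.043, 0.0165, 0.12, 0, 0.03], [-0.043, 0.0165, 0.12, 0, 0.03]]

```text
time: 44.72
ee_pos: [0.6001, 0.0265, 0.2291]
tcp_rot: [-0.002, 0.704, 0.71, 0.021]
ft_force: [-0.5, -0.0, -0.1]
finger_gap: 0.0302
```

```bash
python3 - <<'E'
from h import *
p,R,s=pose(); z=R[:,2]
g=stayarc([1.57],L=.120,dz=0)[0]
to(g+.010*z,yaw=.011)
snap("scene","scene14")
a=cv2.imread("pics/scene14.png")[150:300,210:410]; cv2.imwrite("pics/c14.png",cv2.resize(a,None,fx=3,fy=3,interpolation=cv2.INTER_CUBIC))
E
```

```text
t 44.73 p [0.6001 0.0265 0.2291] yaw 0.009 tilt [ 0.026  0.033 -0.999] F [-0.5 -0.  -0.1] gap 0.0302 j [-0.03  0.07  1.27  0.03  1.78 -0.03]
 turn -0.0023 (or +3.1393)
   [0.0008 0.0016 0.0793]
```

View pics/c14.png

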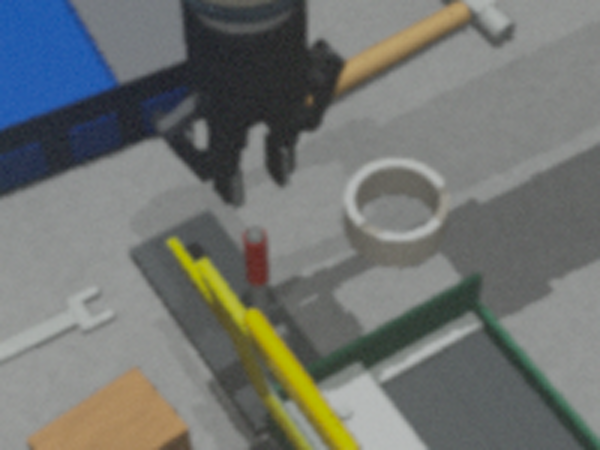

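Aligned above the rod at crop (256,235). Descend and grip.

Request:
carry_out:
  increments:
    - [[0.001, 0.002, 0.025, 0, 0.03], [0.001, 0.002, 0.05, 0, 0.03], [0.001, 0.002, 0.07, 0, 0.03], [0.001, 0.002, 0.079, 0, 0.03], [0.001, 0.002, 0.079, 0, 0.0], [0.001, 0.002, 0.079, 0, 0.0], [0.001, 0.002, 0.079, 0, 0.0]]
  squeeze: 50

```text
time: 45.65
ee_pos: [0.6054, 0.0301, 0.1532]
tcp_rot: [-0.001, 0.704, 0.71, 0.022]
ft_force: [4.3, 0.3, -5.3]
finger_gap: 0.0127
```

```bash
python3 - <<'E'
from h import *
p,R,s=pose(); z=R[:,2]
L=.120; A=lambda t: stayarc([t],L=L,dz=0)[0]
o=p-A(1.57)
print(o)
to(*[A(t)+o for t in(1.57,1.4,1.2,1.0,.8,.6,.4,.2,0)])
E
```

```text
[ 0.00186804  0.00050356 -0.00684139]
t 45.65 p [0.6054 0.0301 0.1532] yaw 0.009 tilt [ 0.03   0.033 -0.999] F [ 4.3  0.3 -5.3] gap 0.0127 j [-0.02  0.08  1.4   0.03  1.64 -0.03]
   [0. 0. 0.]
   [-0.0203 -0.      0.0011]
   [-0.0436 -0.0002  0.0067]
   [-0.0653 -0.0004  0.0169]
   [-0.0846 -0.0008  0.0312]
   [-0.1006 -0.0014  0.049 ]
   [-0.1127 -0.002   0.0696]
   [-0.1206 -0.0027  0.0923]
   [-0.1237 -0.0034  0.116 ]
```

Request:
carry_out:
  increments:
    - [[-0.0203, 0, 0.0011, 0, 0.0], [-0.0436, 0, 0.0067, 0, 0.0], [-0.0653, -0.0004, 0.0169, 0, 0.0], [-0.0846, -0.0008, 0.031, 0, 0.0], [-0.1006, -0.0014, 0.049, 0, 0.0], [-0.1127, -0.002, 0.0696, 0, 0.0], [-0.1206, -0.0027, 0.0923, 0, 0.0], [-0.1237, -0.0034, 0.113, 0, 0.0]]

```text
time: 46.65
ee_pos: [0.6074, -0.0928, 0.0357]
tcp_rot: [0.001, 0.704, 0.709, 0.022]
ft_force: [1.9, -1.8, 3.1]
finger_gap: 0.0124
```

```bash
python3 - <<'E'
from h import *
to()
E
```

```text
t 46.65 p [ 0.6074 -0.0928  0.0357] yaw 0.007 tilt [ 0.033  0.03  -0.999] F [ 1.9 -1.8  3.1] gap 0.0124 j [-0.23  0.16  1.52  0.04  1.44 -0.24]
```

Still held and nearly flat; release, rise, go to the flap handle (at ~1.75).

Request:
carry_out:
  increments:
    - [[0, 0, 0.002, 0, 0.0], [0, 0, 0.003, 0, 0.03], [0, 0, 0.003, 0, 0.04], [0, 0, -0.04, 0, 0.04], [0, 0, -0.1, 0, 0.04], [0, -0.01, -0.16, 0, 0.05], [0, -0.03, -0.22, 0, 0.05], [0, -0.05, -0.28, 0, 0.05]]

```text
time: 47.65
ee_pos: [0.5477, -0.1014, 0.3145]
tcp_rot: [0.002, 0.704, 0.71, 0.022]
ft_force: [0.3, -0.8, -0.7]
finger_gap: 0.05
```

```bash
python3 - <<'E'
from h import *
p,R,s=pose(); z=R[:,2]
q=list(flaparc([1.74]))[0][1]; print(q)
to(q-.06*z,q+.009*z,yaw=.011)
E
```

```text
[0.67620125 0.21547077 0.30603885]
t 47.65 p [ 0.5477 -0.1014  0.3145] yaw 0.007 tilt [ 0.034  0.029 -0.999] F [ 0.3 -0.8 -0.7] gap 0.0500 j [-0.27 -0.02  1.21  0.04  1.93 -0.26]
 turn -0.0042 (or +3.1374)
   [ 0.3155  0.1303 -0.0381]
   [0.3155 0.1303 0.0309]
```

Request:
carry_out:
  increments:
    - [[0.04, 0.0, -0.05, 0, 0.05], [0.09, 0.02, -0.055, 0, 0.05], [0.14, 0.04, -0.055, 0, 0.05], [0.19, 0.06, -0.055, 0, 0.05], [0.24, 0.085, -0.055, -0.004, 0.05], [0.29, 0.11, -0.05, -0.004, 0.05], [0.3155, 0.13, -0.045, -0.004, 0.05], [0.3155, 0.13, -0.038, -0.004, 0.05]]

```text
time: 48.65
ee_pos: [0.6749, 0.2159, 0.3626]
tcp_rot: [0.001, 0.702, 0.712, 0.021]
ft_force: [0.3, -0.4, -1.1]
finger_gap: 0.0499
```

```bash
python3 - <<'E'
from h import *
p,R,s=pose(); z=R[:,2]
q=list(flaparc([1.74]))[0][1]
to(q+.009*z,yaw=.011)
snap("scene","scene15"); snap("top","top15")
for n in("scene","top"):
  print(n,[(np.round(x["at"],1),round(x["score"],2)) for x in optics.spot_point("flap_handle",n)[:5]],[proj(n,q) for t,q in flaparc([1.65,1.7,1.75])])
E
```

```text
t 48.65 p [0.6749 0.2159 0.3626] yaw 0.013 tilt [ 0.03   0.028 -0.999] F [ 0.3 -0.4 -1.1] gap 0.0499 j [0.25 0.46 0.57 0.02 2.08 0.25]
 turn 0.0024 (or -3.1392)
   [-0.002  -0.0004  0.0655]
scene [(array([309.1, 276.5]), 0.58)] [array([[321.25835046, 267.69937837]]), array([[315.26846108, 271.45959314]]), array([[309.28760928, 275.4036692 ]])]
top [(array([231.8, 150. ]), 0.79), (array([327.6, 154.9]), 0.72)] [array([[233.65491709, 160.68004517]]), array([[233.89660446, 154.37613843]]), array([[234.19478439, 148.26972594]])]
```

View pics/top15.png

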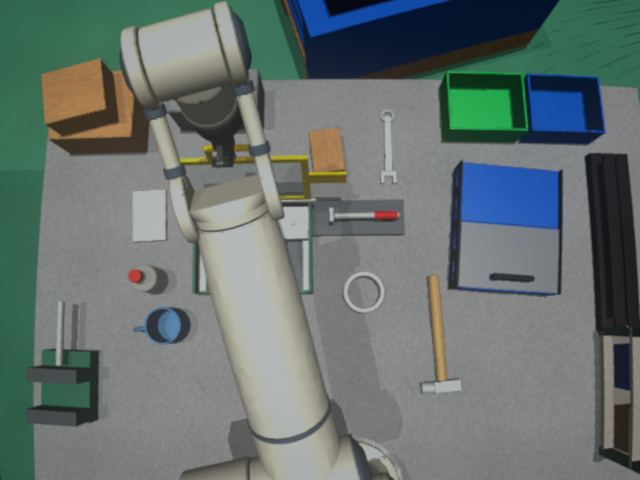

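Stay is folded flat and the cover is shut. Grip the handle.

Request:
carry_out:
  increments:
    - [[-0.002, 0.0005, 0.02, 0, 0.05], [-0.002, 0.0005, 0.045, 0, 0.05], [-0.002, 0.0005, 0.064, 0, 0.05], [-0.002, 0.0005, 0.064, 0, 0.05], [-0.002, 0.0005, 0.064, 0, 0.0], [-0.002, 0.0005, 0.064, 0, 0.0], [-0.002, 0.0005, 0.064, 0, 0.0]]
  squeeze: 80

```text
time: 49.72
ee_pos: [0.6765, 0.2122, 0.3054]
tcp_rot: [0.003, 0.703, 0.71, 0.024]
ft_force: [0.9, -1.3, 5.6]
finger_gap: 0.0085
```

```bash
python3 - <<'E'
from h import *
p,R,s=pose(); 
o=p-list(flaparc([1.745]))[0][1]; print(o)
to(*[q+o for th,q in flaparc([1.745,1.65,1.5,1.35,1.2,1.05,.9,.75,.6])])
E
```

```text
[-0.00086036 -0.00327767 -0.0004341 ]
t 49.73 p [0.6765 0.2122 0.3054] yaw 0.009 tilt [ 0.039  0.029 -0.999] F [ 0.9 -1.3  5.6] gap 0.0085 j [0.25 0.39 0.76 0.02 1.94 0.25]
   [0. 0. 0.]
   [ 0.0001 -0.0226 -0.0041]
   [ 0.0001 -0.0588 -0.0061]
   [-0.0001 -0.0949 -0.0027]
   [-0.0004 -0.1301  0.0061]
   [-0.0009 -0.1636  0.02  ]
   [-0.0015 -0.1946  0.0388]
   [-0.0022 -0.2225  0.062 ]
   [-0.003  -0.2466  0.0891]
```

Request:
carry_out:
  increments:
    - [[0, 0, 0, 0, 0.05], [0, 0, 0, 0, 0.05], [0.001, 0, 0.005, 0, 0.05], [0.001, 0, 0.01, 0, 0.05], [0.001, 0, 0.01, 0, 0.05], [0.001, 0, 0.01, 0, 0.0], [0.001, 0, 0.01, 0, 0.0], [0.001, 0, 0.01, 0, 0.0]]
  squeeze: 60

```text
time: 50.72
ee_pos: [0.6771, 0.2135, 0.2959]
tcp_rot: [0.004, 0.703, 0.71, 0.024]
ft_force: [0.6, 0.5, 0.7]
finger_gap: 0.0097
```

```bash
python3 - <<'E'
from h import *
p,R,s=pose(); 
o=p-list(flaparc([1.745]))[0][1]; print(o)
to(*[q+o for th,q in flaparc([1.745,1.65,1.5,1.35,1.2,1.05,.9,.75,.6])])
E
```

```text
[-0.00032824 -0.0020137  -0.00991823]
t 50.73 p [0.6771 0.2135 0.2959] yaw 0.009 tilt [ 0.04   0.03  -0.999] F [0.6 0.5 0.7] gap 0.0097 j [0.25 0.39 0.79 0.02 1.92 0.25]
   [0. 0. 0.]
   [ 0.0001 -0.0226 -0.0041]
   [ 0.0001 -0.0588 -0.0061]
   [-0.0001 -0.0949 -0.0028]
   [-0.0004 -0.1301  0.006 ]
   [-0.0009 -0.1636  0.0199]
   [-0.0015 -0.1947  0.0386]
   [-0.0022 -0.2226  0.0618]
   [-0.003  -0.2467  0.0889]
```

Request:
carry_out:
  increments:
    - [[0, -0.0226, -0.0041, 0, 0.0], [0, -0.0588, -0.006, 0, 0.0], [0, -0.095, -0.0028, 0, 0.0], [-0.0004, -0.13, 0.006, 0, 0.0], [-0.0009, -0.1636, 0.02, 0, 0.0], [-0.0015, -0.1947, 0.0386, 0, 0.0], [-0.0022, -0.2226, 0.0618, 0, 0.0], [-0.003, -0.2467, 0.089, 0, 0.0]]

```text
time: 51.72
ee_pos: [0.4337, 0.2107, 0.1973]
tcp_rot: [0.005, 0.703, 0.71, 0.026]
ft_force: [7.6, 0.4, -4.2]
finger_gap: 0.0096
```

```bash
python3 - <<'E'
from h import *
o=np.array([0,-.002,-.0095])
to(*[q+o for th,q in flaparc([.65,.6,.55,.45,.35,.25,.15,.05,0])])
E
```

```text
t 51.73 p [0.4337 0.2107 0.1973] yaw 0.009 tilt [ 0.043  0.03  -0.999] F [ 7.6  0.4 -4.2] gap 0.0096 j [ 0.37 -0.28  1.65  0.01  1.72  0.37]
   [ 0.0004  0.0084 -0.0097]
   [ 0.0001  0.0008 -0.0003]
   [-0.0002 -0.0064  0.0095]
   [-0.0008 -0.0191  0.03  ]
   [-0.0015 -0.0298  0.0518]
   [-0.0022 -0.0382  0.0744]
   [-0.0029 -0.0443  0.0978]
   [-0.0036 -0.048   0.1217]
   [-0.0039 -0.049   0.1338]
```

Request:
carry_out:
  increments:
    - [[0, -0.0064, 0.0095, 0, 0.0], [-0.0008, -0.0191, 0.03, 0, 0.0], [-0.0015, -0.0298, 0.0518, 0, 0.0], [-0.002, -0.0382, 0.0744, 0, 0.0], [-0.003, -0.0443, 0.0978, 0, 0.0], [-0.0035, -0.048, 0.1217, 0, 0.0], [-0.0039, -0.049, 0.131, 0, 0.0], [-0.0039, -0.049, 0.134, 0, 0.0]]

```text
time: 52.72
ee_pos: [0.3923, 0.2103, 0.0658]
tcp_rot: [0.006, 0.704, 0.71, 0.027]
ft_force: [-10.4, -8.6, 29.2]
finger_gap: 0.0099
```

```bash
python3 - <<'E'
from h import *
to()
E
```

```text
t 52.73 p [0.3923 0.2103 0.0658] yaw 0.009 tilt [ 0.047  0.03  -0.998] F [-10.4  -8.6  29.2] gap 0.0099 j [ 0.41 -0.36  1.95  0.01  1.5   0.4 ]
```

Down on the stop. Release, rise and look.

Request:
carry_out:
  increments:
    - [[0, 0, -0.001, 0, 0.02], [0, 0, -0.001, 0, 0.035], [0, 0, -0.001, 0, 0.04], [0, 0, -0.04, 0, 0.04], [0, 0, -0.09, 0, 0.04], [0, 0, -0.15, 0, 0.04], [0.0, -0.02, -0.19, 0, 0.04], [0, -0.03, -0.22, 0, 0.04]]

```text
time: 53.72
ee_pos: [0.3516, 0.2035, 0.2861]
tcp_rot: [0.006, 0.703, 0.71, 0.028]
ft_force: [0.3, 0.2, -0.4]
finger_gap: 0.0401
```

Request:
carry_out:
  increments:
    - [[0.05, 0, 0, 0, 0.04], [0.1, -0.01, 0, 0, 0.04], [0.15, -0.03, 0, 0, 0.04], [0.2, -0.05, 0, 0, 0.04], [0.25, -0.08, 0, 0, 0.04], [0.29, -0.12, 0, 0, 0.04]]

```text
time: 54.48
ee_pos: [0.2277, 0.4939, 0.2879]
tcp_rot: [0.006, 0.704, 0.71, 0.027]
ft_force: [0.8, 0.3, 0.2]
finger_gap: 0.04
```

```bash
python3 - <<'E'
from h import *
to()
snap("scene","scene16"); snap("top","top16")
for q in("flap_handle","cover_grip","stay_grip"):
  P=[np.round(optics.spot_point(q,n)[0]["at"],1) if optics.spot_point(q,n) else None for n in("scene","top")]; print(q,P, tri(*P) if all(x is not None for x in P) else "")
def ov(n,pts,box,f,k=2):
    x0,y0,x1,y1=box; im=cv2.imread(f"pics/{n}16.png"); im=cv2.resize(im[y0:y1,x0:x1],None,fx=k,fy=k,interpolation=cv2.INTER_CUBIC)
    for u in proj(n,pts): cv2.drawMarker(im,tuple(int(v) for v in np.round((u-[x0,y0]+.5)*k-.5)),(255,0,255),cv2.MARKER_CROSS,11,1)
    cv2.imwrite(f,im)
st=[(-.110,.13,.074),(-.110,-.13,.074),(.09,-.13,.074),(.09,.13,.074),(-.158,.05,.074),(-.158,-.05,.074),(.059,-.185,.04),(.059,-.327,.04)]
ca=[(-.045,-.045,.105),(-.045,.045,.105),(.07,-.111,.073),(.07,.111,.073),(-.07,-.111,.073),(-.07,.111,.073)]
pts=np.r_[fr(ST,st),fr(CA,ca)]
ov("top",pts,(180,140,580,330),"pics/ov16t.png"); ov("scene",pts,(160,100,460,390),"pics/ov16s.png")
E
```

```text
t 54.48 p [0.2277 0.4939 0.2879] yaw 0.009 tilt [ 0.047  0.03  -0.998] F [0.8 0.3 0.2] gap 0.0400 j [ 1.09 -0.09  1.32 -0.03  1.86  1.08]
flap_handle [array([417.9, 268.7]), array([250.4, 310.9])] (array([0.39318629, 0.21416057, 0.07555333]), np.float64(0.0013230253491330808))
cover_grip [array([272. , 132.5]), array([510.1, 274. ])] (array([ 0.46600425, -0.33533178,  0.09880227]), np.float64(0.0035815680377312897))
stay_grip [array([258.5, 163.4]), array([386.3, 212.9])] (array([ 0.59228876, -0.07344754,  0.26611342]), np.float64(0.05895267978834944))
```

View pics/ov16t.png

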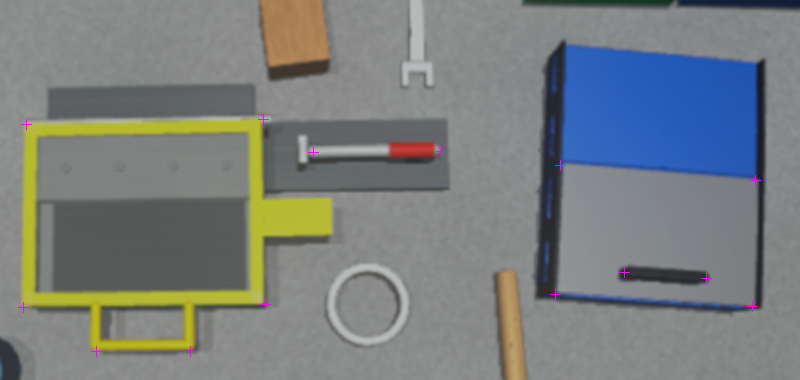

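View pics/ov16s.png

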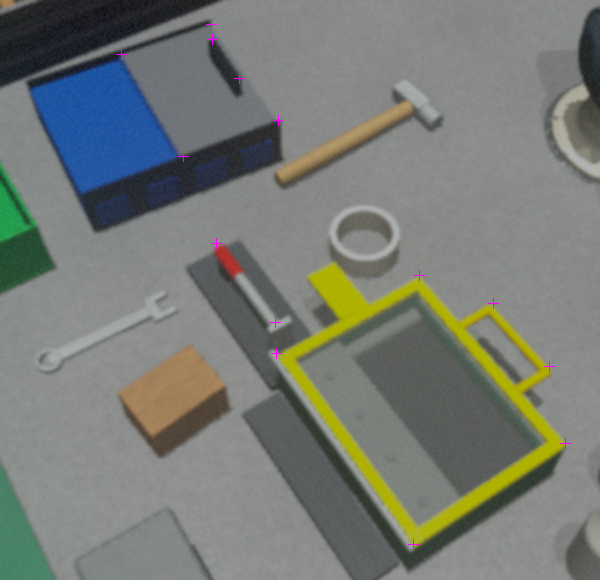

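View pics/scene16.png

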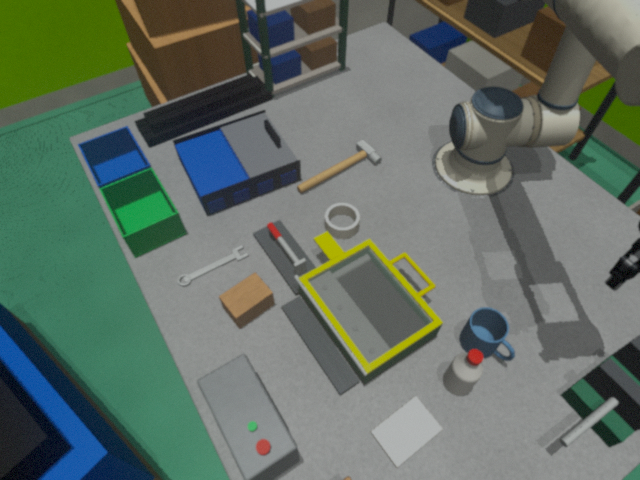

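```bash
python3 - <<'E'
from h import *
print(ticket.hand_in())
E
```

```text
the job is handed in; nothing more can be done
None
```

I did the whole job in order and handed it in at about 55 s of the 210 s; `hand_in` gives no verdict. I raised the flap, stood the stay up and let the flap rest on it. Then I opened the cover, moved both brackets present into the case, shut the cover, folded the stay flat and shut the flap.

**What the last checks showed**
- **Flap, stay and cover:** the last pictures from both cameras show the flap shut, the stay flat, and the cover within about 1–2 mm of fully shut. While propped, the flap measured about 1.35 rad.
- **Brackets:** two were in the station at the start and none was left in the end. Both were seen in the compartment before the cover was shut, so they are now hidden under it.
- **Everything else:** the other things on the bench showed no visible shift between the first and last pictures. The gripper is clear of everything.

**What went wrong on the way**
- **Stay lift:** the stay slipped out of the grip near the top, at about 1.27 rad. I pushed it the rest of the way with closed fingers.
- **First grasp at the raised flap handle:** it missed because the flap had gone back to its stop, and the fingers pressed on the bar with about 54 N. I re-measured and gripped it again.
- **Cover opening:** I pushed the open cover against its stop with about 40–55 N, partly to straighten a slight tool tilt left by that miss.
- **Stay check disagreed:** in the last look the network put the `stay_grip` point in the wrong place in the side picture (two-view mismatch about 59 mm). The stay being flat therefore rests on the pictures and the top-view point.

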